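# Bolt up the scanner stage, seat the tube carrier and load it

### The arm

A 6-joint arm with a two-finger parallel gripper is mounted at the origin on a cart in front of the work surface, level with it; the furniture and walls round the work are solid. World frame = base frame: x ahead of the robot, y to its left, z up, the work surface at z = 0. Lengths are in m, angles in degrees, forces in N, time in s.
With the tool pointing down it reaches from about 0.375 to 0.9 m from the base axis. Payload 3.1 kg.
Tool frame: the origin (TCP) lies midway between the tips of the shut fingers; the grasp point (between the pads) lies 19 mm behind it; z points along the fingers, y is the line along which they close (so a half turn about z gives the same grasp; the last joint's range is limited). The gripper opens to 85 mm and grips with 20 to 120 N. Pads are 22 mm wide; open, the fingers measure 114 mm over their backs; the gripper's body (76 mm by 85 mm) begins 54 mm behind the grasp point. The pads swing forward as they close: fully open they stand 13 mm farther back than shut.
Start: joints at [-82.248, 30.224, 82.088, -0, 67.689, -10.227], TCP at [0.193, -0.594, 0.195] pointing down, gripper open.
Joint ranges: [-176.69, 176.69], [-43.24, 126.21], [12.49, 139.97], [-82, 262], [0, 151.66], [-163.58, 163.58]. Speed limits (degrees/s): [159.86, 159.86, 180, 180, 180, 180].

### API

Orientations are given as [roll, pitch, yaw] about the fixed x, y, z axes, in that order (R = Rz(yaw) Ry(pitch) Rx(roll)).
In Python, from station import r gives the robot as it stands.
- The arm moves only by the shell command python3 -m crank 'ROWS'. ROWS is JSON, one flat list of numbers, 5 for each row, row after row: the shift along the world's x, y, z in mm, then the turn about the world's z in rad, then the finger opening in mm, from 0 to 85.4. A call has 1 to 5 rows; each row shifts and turns the commanded pose from where the row before left it; what a row does not reach is not made up. A row lasts 1/10 s, in which the tool goes at most 50 mm and 8.59 degrees, less where a joint would pass 70% of its speed; a pose out of reach is approached as far as the arm can. A call with a gripper value outside its range is refused whole. The fingers move at their own pace and stop on an object; the grip force is fixed at half the most. Time passes only in rows, so rows that do not move let the fingers close. It gives the time, the measured TCP pose, the force, the opening and the grip force at its end, in the units of the state.
- r.state(): the state, without advancing time (a new reading comes with each control period).
- r.camera(name): name is "side" or "top" or "wrist"; returns the picture (400x640x3 uint8, red, green, blue); there is no depth.
- r.camera_model(name): a dict with "K" (3x3 intrinsics, pixels), "extrinsics" (4x4, takes a point from world to camera coordinates); the wrist camera has in their place "T_tool_cam" (4x4, takes a point from camera to tool coordinates, whose origin is the TCP and whose axes are the flange's). Camera axes: x right, y down, z forward; pixel columns grow to the right and rows downward; lengths in m; the calibration is good to about 2 mm. A picture is of the moment at which its call begins: read the wrist's pose just before it. camera_model takes no time and is no camera call.
- r.sign_off(): hands the job in; it is judged then, once.
The state is a dict: "clock": time; "joint_pos": joint angles; "qd": joint speeds; "joint_torque": joint torques, N m; "ee_pos": TCP position; "tcp_rot": TCP orientation; "ft_force": force on the tool from outside, world axes, zero at the start; "ft_torque": the same for the moment, N m; "finger_gap": finger opening in m; "finger_force": force on a finger pad.
Only numpy, scipy, OpenCV 4.12 (cv2) and the standard library are available. Lean on these libraries where they do the work, as an engineer would, in place of code of your own. Each camera call takes 0.05 s, during which the arm holds its last target. There are 200 camera calls.

### The job

Make the tube scanner's stage ready: drive the tapered drift (yellow handle) fully down through the slide into the base to bring the two bolt holes into line, take it out and drop the bolt (red knob) fully home in its place, then set the white tube carrier down on the slide with its three ball feet settled in the cone, the groove and on the flat. Stand every tube from the black rack upright in the carrier, one to a pocket and fully down, put the drift back in a socket of the blue stand, and leave the wash bottle and the tape roll where they are.

Things in the scene. Friction and masses are not known exactly. Their poses are not given: they have to be found in the camera images.
- slide (a joint): Position (m) of the aluminium cross-slide (168 x 124 x 12 mm, top at z = 62 mm) that carries the three brass seats; it grows towards +y of point base_hole, range -0.012 to 0.012. 0 = its bolt hole is exactly over the base's. It starts 5 to 9 mm out towards +y. No spring: it stays where it is left and takes about 5 N to push.
- base_hole (a point): Centre of the round bolt hole (18 mm across, right through) in the fixed grey stage base (50 mm tall), at the base's top, z = 50 mm, under the slide. Axes: x from the hole towards the seats, y the way the slide moves, z up; yaw within 0.25 rad. The base reaches from x = -40 to +150 mm, y = -70 to 70 mm of here, with an 8 mm wide guide rail, up to z = 60 mm, along its -x and +x ends.
- slide_hole (a point): Centre of the mouth of the round bolt hole in the slide (18 mm across, right through the 12 mm slide), on the slide's top face, z = 62 mm. Axes parallel to the base's. Moves with the slide.
- seat_cone (a point): Point where the centre of the cone foot's ball lies when it is seated: 17 mm above the slide's top. The seat is a round brass puck, 34 mm across and 14 mm tall, with a 45 degree cone, mouth about 19 mm across.
- seat_groove (a point): Where the centre of the groove foot's ball lies when seated, 17 mm above the slide's top. A brass V groove (45 degree sides, 14 mm tall, 36 mm long), running along the base's y towards the cone.
- seat_flat (a point): Where the centre of the flat foot's ball lies when seated, 17 mm above the slide's top. A flat brass puck, 34 mm across and 8 mm tall. Measured from the slide's hole along its axes the seats are at x, y = cone (57, 42), groove (57, -42), flat (113, 0) mm, ball centres at z = 79 mm.
- tool_stand: Loose but heavy (1.2 kg) blue tool block, 110 (x) x 60 (y) x 62 mm tall, origin at the centre of its underside, yaw within 0.15 rad at the start; may be knocked aside. Two upright sockets, 19 mm across, right through it, at its own (-28, 0) mm, where the drift starts, and (28, 0) mm, where the bolt starts.
- tube_rack: Loose black tube rack, 500 g, 101 (x) x 139 (y) x 34 mm tall, floor 4 mm thick, origin at the centre of its underside, yaw within 0.2 rad at the start; may be knocked aside. The tubes start in 17 mm wide cells at its own x, y = (-29.5, 30.5), (-29.5, -30.5), (32.5, 30.5), (32.5, -30.5) mm, any tube in any of these; they may lean a little there.
- drift: Tapered drift, 116 mm long, 150 g. Origin at its steel point, z along it towards the handle. Round steel, 4 mm across at the point, widening evenly to 17 mm at z = 36 mm, 17 mm up to z = 56 mm; then a round yellow handle, 26 mm across, z = 56 to 116 mm, whose lower face is a collar that stops on the slide. It starts upright in the stand, hanging by the collar, point 6 mm above the worktop.
- bolt: Plain (unthreaded) bolt, 82 mm long, 120 g. Origin at the tip of the shank, z towards the head. Dark round shank 15 mm across, 40 mm long, 4 mm bevel at the tip; round red knob head, 26 mm across, z = 40 to 82 mm. Drops in only when the two holes are within about 3 mm of line. Starts upright in the stand, hanging by its head, tip 22 mm above the worktop.
- carrier: White tube carrier, 400 g: block 90 (x) x 116 (y) mm, z = 20 to 60 mm, on three 18 mm polished (slippery) steel balls; in its middle an upright orange handle post, 16 (x) x 24 (y) mm, z = 60 to 113 mm. Origin under the post, level with the balls' undersides. Starts on the worktop, yaw within 0.4 rad. Seated: axes parallel to base_hole's, origin at z = 70 mm; only one way round fits.
- foot_cone (a point): Centre of the ball foot that belongs in the cone; in the carrier's frame at (-28, 42, 9) mm.
- foot_groove (a point): Centre of the ball foot that belongs in the V groove; in the carrier's frame at (-28, -42, 9) mm.
- foot_flat (a point): Centre of the ball foot that belongs on the flat puck; in the carrier's frame at (28, 0, 9) mm.
- pocket_0 (a point): Centre of the mouth, on the top of the carrier's block, of a tube pocket 16 mm across and 36 mm deep, at (-26, -42, 60) mm in the carrier's frame. Any tube may go in any pocket.
- pocket_1 (a point): Centre of the mouth, on the top of the carrier's block, of a tube pocket 16 mm across and 36 mm deep, at (-26, 42, 60) mm in the carrier's frame. Any tube may go in any pocket.
- pocket_2 (a point): Centre of the mouth, on the top of the carrier's block, of a tube pocket 16 mm across and 36 mm deep, at (26, -42, 60) mm in the carrier's frame. Any tube may go in any pocket.
- pocket_3 (a point): Centre of the mouth, on the top of the carrier's block, of a tube pocket 16 mm across and 36 mm deep, at (26, 42, 60) mm in the carrier's frame. Any tube may go in any pocket.
- tube_1: Loose clear, blue-capped sample tube, 101 mm long, 13 mm across where gripped (cap included), 15 g; origin at the centre of its bottom, z along it to the cap. 2 to 4 of the four tubes are there. Starts standing in the rack, its bottom on the floor of a cell.
- tube_2: Loose red-capped sample tube, 101 mm long, 13 mm across where gripped (cap included), 15 g; origin at the centre of its bottom, z along it to the cap. 2 to 4 of the four tubes are there. Starts standing in the rack, its bottom on the floor of a cell.
- tube_3: Loose purple-capped sample tube, 95 mm long, 13 mm across where gripped (cap included), 15 g; origin at the centre of its bottom, z along it to the cap. 2 to 4 of the four tubes are there. Starts standing in the rack, its bottom on the floor of a cell.
- tube_4: Loose white-labelled, blue-capped sample tube, 101 mm long, 13 mm across where gripped (cap included), 15 g; origin at the centre of its bottom, z along it to the cap. 2 to 4 of the four tubes are there. Starts standing in the rack, its bottom on the floor of a cell.
- wash_bottle: Loose wash bottle with a red bent spout, 65 x 94 x 190 mm, behind the work; leave it alone.
- tape_roll: Loose roll of paper tape, 62 mm across, 19 mm tall, at the front left; leave it alone.
Things that resemble listed ones, but are neither listed nor needed, are in the scene too. What is meant by the bolt is not purple or turquoise, and is the smaller of those in its own colour.

How it is judged (in metres and radians):
On the way, in this order (a step that is already met when the one before it is completed fails the run):
1. the drift is driven down through both holes (its point at least 51 mm below the slide's top) and the slide is within 2 mm of line (z of drift in the frame of slide_hole below -0.051 m and horizontal distance between drift and slide_hole below 0.006 m and value of joint slide between -0.002 and 0.002 m), for 0.2 s.
2. the bolt is home in both holes instead (horizontal distance between bolt and slide_hole below 0.0045 m and z of bolt in the frame of slide_hole below -0.037 m and angle between bolt's own z axis and vertical below 0.1 rad), for 0.2 s.
3. the carrier's three feet are settled in the cone, the groove and on the flat, with the bolt home (all of step 2 and distance between foot_cone and seat_cone below 0.003 m and distance between foot_groove and seat_groove below 0.003 m and distance between foot_flat and seat_flat below 0.003 m), for 0.2 s.
At the end, for the whole second after the job is handed in: Bolt home (head within 3 mm of the slide, upright); each ball foot within 3 mm of its seated point; drift in a socket of the stand, at least 50 mm deep; every tube present in a pocket, within 5 mm of its bottom and 6 mm of its axis, leaning under 0.17 rad; all at rest (all of step 3 and linear speed of each of carrier, tube_1, tube_2, tube_3, tube_4 below 0.02 m/s and ((x of drift in the frame of tool_stand between -0.036 and -0.02 m and y of drift in the frame of tool_stand between -0.008 and 0.008 m and z of drift in the frame of tool_stand below 0.012 m) or (x of drift in the frame of tool_stand between 0.02 and 0.036 m and y of drift in the frame of tool_stand between -0.008 and 0.008 m and z of drift in the frame of tool_stand below 0.012 m)) and angle between each of tube_1, tube_2, tube_3, tube_4's own z axis and vertical below 0.17 rad and ((horizontal distance between tube_1 and pocket_0 below 0.006 m and z of tube_1 in the frame of pocket_0 below -0.031 m) or (horizontal distance between tube_1 and pocket_1 below 0.006 m and z of tube_1 in the frame of pocket_1 below -0.031 m) or (horizontal distance between tube_1 and pocket_2 below 0.006 m and z of tube_1 in the frame of pocket_2 below -0.031 m) or (horizontal distance between tube_1 and pocket_3 below 0.006 m and z of tube_1 in the frame of pocket_3 below -0.031 m)) and ((horizontal distance between tube_2 and pocket_0 below 0.006 m and z of tube_2 in the frame of pocket_0 below -0.031 m) or (horizontal distance between tube_2 and pocket_1 below 0.006 m and z of tube_2 in the frame of pocket_1 below -0.031 m) or (horizontal distance between tube_2 and pocket_2 below 0.006 m and z of tube_2 in the frame of pocket_2 below -0.031 m) or (horizontal distance between tube_2 and pocket_3 below 0.006 m and z of tube_2 in the frame of pocket_3 below -0.031 m)) and ((horizontal distance between tube_3 and pocket_0 below 0.006 m and z of tube_3 in the frame of pocket_0 below -0.031 m) or (horizontal distance between tube_3 and pocket_1 below 0.006 m and z of tube_3 in the frame of pocket_1 below -0.031 m) or (horizontal distance between tube_3 and pocket_2 below 0.006 m and z of tube_3 in the frame of pocket_2 below -0.031 m) or (horizontal distance between tube_3 and pocket_3 below 0.006 m and z of tube_3 in the frame of pocket_3 below -0.031 m)) and ((horizontal distance between tube_4 and pocket_0 below 0.006 m and z of tube_4 in the frame of pocket_0 below -0.031 m) or (horizontal distance between tube_4 and pocket_1 below 0.006 m and z of tube_4 in the frame of pocket_1 below -0.031 m) or (horizontal distance between tube_4 and pocket_2 below 0.006 m and z of tube_4 in the frame of pocket_2 below -0.031 m) or (horizontal distance between tube_4 and pocket_3 below 0.006 m and z of tube_4 in the frame of pocket_3 below -0.031 m))); the robot touches nothing.
It fails at once if the wash bottle is moved more than 3 cm or tipped (distance of wash_bottle from where it was at the start of the episode above 0.03 m or angle between wash_bottle's own z axis and vertical above 0.5 rad).
It fails at once if the tape roll is moved more than 3 cm or tipped (distance of tape_roll from where it was at the start of the episode above 0.03 m or angle between tape_roll's own z axis and vertical above 0.5 rad).
Of tube_1, tube_2, tube_3, tube_4 only 2 to 4 are there at a start; the rules pass over those that are not, and their reading is None.
At some moment in a run one of tool_stand, tube_rack may be knocked a few centimetres aside while the robot is not near it.
It also fails if it takes over 210 s, if anything falls off the work surface, if the arm or the gripper's body presses on something with over 40 N, if the wrist force passes 120 N, or if a joint passes its speed limit or range.

## Working session

There is one attempt and no reset: what is moved stays moved. The work goes in short steps, Python scripts to look and compute and a shell command to move; the robot and the scene stay as the last step left them, time stands still between calls to the robot, and variables do not carry over. Pictures are saved under pics/ and viewed, at most 14 in all, crops included, and the job is handed in when it is done.

```bash
mkdir -p pics; ls; cat > h.py <<'E'
import numpy as np, cv2
from station import r
def snap(cam,name=None):
    s=r.state(); im=r.camera(cam)
    if name: cv2.imwrite('pics/'+name+'.png',cv2.cvtColor(im,cv2.COLOR_RGB2BGR))
    return s,im
def ray(cam,u,v,s=None):
    m=r.camera_model(cam); K=np.array(m['K'])
    d=np.linalg.inv(K)@[u,v,1]
    if cam=='wrist':
        from scipy.spatial.transform import Rotation as R
        T=np.eye(4);T[:3,:3]=R.from_euler('xyz',s['tcp_rot'],degrees=True).as_matrix();T[:3,3]=s['ee_pos']
        W=T@np.array(m['T_tool_cam'])
    else: W=np.linalg.inv(np.array(m['extrinsics']))
    return W[:3,3],W[:3,:3]@d
def at(cam,u,v,z,s=None):
    o,d=ray(cam,u,v,s); return (o+d*(z-o[2])/d[2])[:2].round(4)
E
python3 - <<'E'
from h import *
print(r.state())
for c in('side','top','wrist'):
    snap(c,c+'0'); print(c,r.camera_model(c))
E
```

```text
pics
{'clock': 0.0, 'joint_pos': array([-8.22471670e+01,  3.02803833e+01,  8.21583974e+01,  1.62220622e-04,
        6.76886587e+01, -1.02249503e+01]), 'qd': array([-0.02960734,  0.00616055, -0.03076691, -0.0069155 , -0.02080172,
        0.02860873]), 'joint_torque': array([ 4.35097800e-04, -4.42346728e+01, -1.78024793e+01, -2.47115258e-04,
        8.23646929e-03,  4.20457440e-06]), 'ee_pos': array([ 0.19284711, -0.59365093,  0.19390735]), 'tcp_rot': array([-1.79874611e+02, -2.27697229e-02,  1.79776966e+01]), 'ft_force': array([-0.10352671, -0.15319288,  0.33010555]), 'ft_torque': array([-0.00104263,  0.03605807,  0.02037768]), 'finger_force': 0.0, 'finger_gap': 0.08559605067810618}
side {'K': array([[385.4236264 ,   0.        , 323.21645377],
       [  0.        , 385.4236264 , 202.98131118],
       [  0.        ,   0.        ,   1.        ]]), 'extrinsics': array([[ 0.999624  , -0.01594292, -0.02230872, -0.57312956],
       [-0.02654795, -0.35917823, -0.93289131,  0.03140594],
       [ 0.00686021,  0.9331328 , -0.35946643,  1.02359503],
       [ 0.        ,  0.        ,  0.        ,
[... 264 characters left out ...]
[-0.99870671,  0.00594041, -0.05049377,  0.55883098],
       [ 0.05039137, -0.01628227, -0.99859681,  1.27441732],
       [ 0.        ,  0.        ,  0.        ,  1.        ]])}
wrist {'K': array([[275.46248706,   0.        , 320.14444414],
       [  0.        , 275.46248706, 197.13700791],
       [  0.        ,   0.        ,   1.        ]]), 'T_tool_cam': array([[ 1.07490876e-03, -9.56125599e-01, -2.92955089e-01,
         7.45112162e-02],
       [ 9.99999335e-01,  1.14985139e-03, -8.36111444e-05,
        -8.13285290e-04],
       [ 4.16797573e-04, -2.92954804e-01,  9.56126199e-01,
        -1.79295618e-01],
       [ 0.00000000e+00,  0.00000000e+00,  0.00000000e+00,
         1.00000000e+00]])}
```

View pics/top0.png

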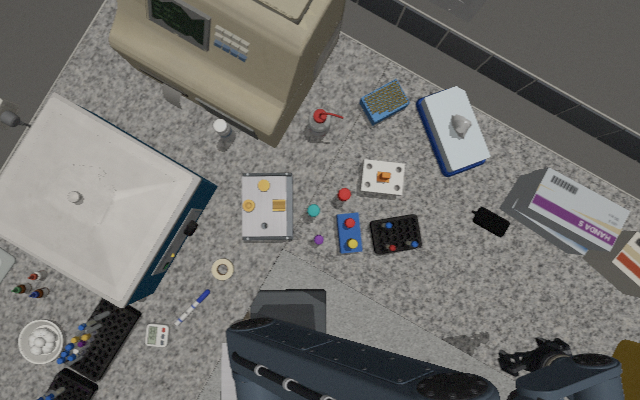

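View pics/side0.png

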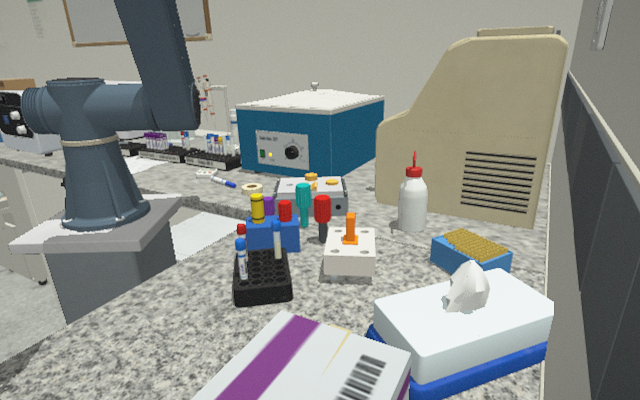

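Top view: candidates for the bolt are red in the stand (350,223), bigger red (344,195), turquoise (313,210), and purple (319,240). The drift is yellow (353,244). I pick the red one in the stand and check it in a close crop.

```bash
python3 - <<'E'
import cv2
a=cv2.imread('pics/top0.png')[158:268,235:435]
cv2.imwrite('pics/c1.png',cv2.resize(a,None,fx=4,fy=4,interpolation=cv2.INTER_CUBIC))
a=cv2.imread('pics/side0.png')[165:315,220:390]
cv2.imwrite('pics/c2.png',cv2.resize(a,None,fx=4,fy=4,interpolation=cv2.INTER_CUBIC))
E
```

```text
(no output)
```

View pics/c1.png

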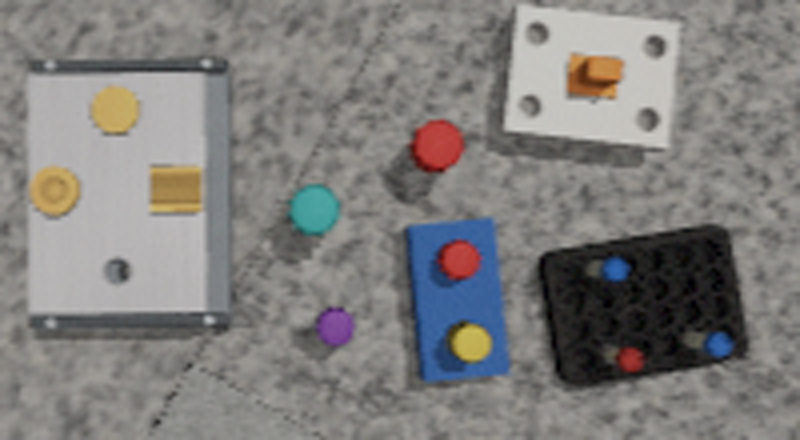

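View pics/c2.png

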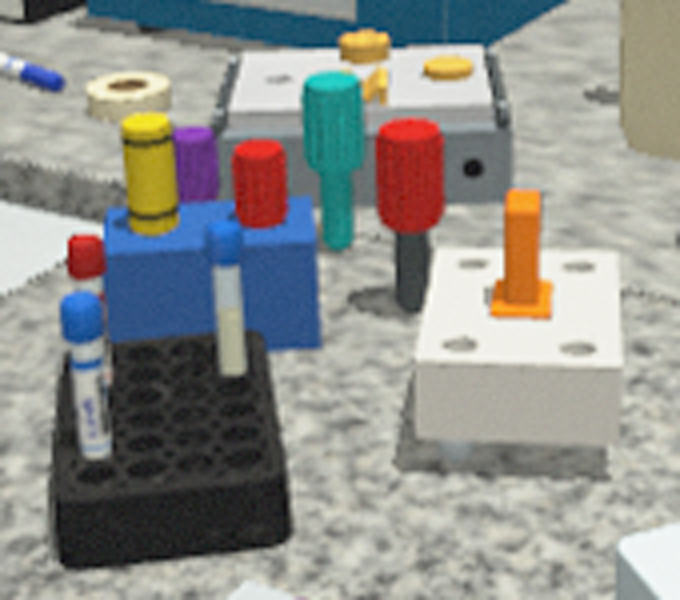

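Crop (4x): the red knob in the stand at (460,259) is smaller than the free red one (438,146), so it is the bolt. The drift is at (470,342), the slide hole at (117,270), and three tubes at (616,268), (630,358) and (719,344).

```bash
cat >> h.py <<'E'
def c1(x,y): return (x+.5)/4-.5+235,(y+.5)/4-.5+158
E
python3 - <<'E'
from h import *
P=dict(hole=(117,270,.062),flat=(115,109,.07),cone=(54,190,.076),groove=(176,189,.076),drift=(470,342,.122),bolt=(460,259,.104),
tb=(616,268,.105),tr=(630,358,.105),tw=(719,344,.105),bigred=(438,146,.12),turq=(315,209,.12),purp=(335,327,.1),handle=(603,68,.113),
s1=(407,226,.062),s2=(492,218,.062),s3=(508,373,.062),s4=(422,381,.062),p3=(538,33,.06),p2=(655,45,.06),p0=(648,118,.06),p1=(529,104,.06),
r1=(541,258,.034),r2=(726,228,.034),r3=(746,352,.034),r4=(562,384,.034))
W={}
for k,(x,y,z) in P.items(): W[k]=at('top',*c1(x,y),z)
for k in W: print(k,W[k])
a=lambda p,q:np.arctan2(*(W[p]-W[q])[::-1])
print('base yaw',a('flat','hole'),a('cone','groove')-np.pi/2, 'lens',np.linalg.norm(W['flat']-W['hole']),np.linalg.norm(W['cone']-W['groove']))
print('stand c',sum(W[f's{i}'] for i in (1,2,3,4))/4,a('s1','s4'),a('s2','s3'))
print('carrier',sum(W[f'p{i}'] for i in range(4))/4,a('p3','p1'),a('p2','p0'),a('p1','p0')-np.pi/2,a('p3','p2')-np.pi/2)
print('rack',sum(W[f'r{i}'] for i in (1,2,3,4))/4,a('r1','r4'),a('r2','r3'))
E
```

```text
hole [0.4849 0.0274]
flat [0.5971 0.0279]
cone [0.5406 0.0696]
groove [ 0.5408 -0.0148]
drift [ 0.4358 -0.213 ]
bolt [ 0.491  -0.2087]
tb [ 0.4842 -0.3144]
tr [ 0.4234 -0.323 ]
tw [ 0.4324 -0.3836]
bigred [ 0.5668 -0.1932]
turq [ 0.5251 -0.1104]
purp [ 0.4456 -0.1237]
handle [ 0.6195 -0.3062]
s1 [ 0.5143 -0.1758]
s2 [ 0.5196 -0.2356]
s3 [ 0.4111 -0.2455]
s4 [ 0.406  -0.1852]
p3 [ 0.6503 -0.27  ]
p2 [ 0.6413 -0.3529]
p0 [ 0.5895 -0.3471]
p1 [ 0.5999 -0.2629]
r1 [ 0.4912 -0.2737]
r2 [ 0.5119 -0.4074]
r3 [ 0.4229 -0.4202]
r4 [ 0.4011 -0.2876]
base yaw 0.004456298486894695 0.0023696638109724777 lens 0.11220111407646535 0.08440023696649199
stand c [ 0.46275  -0.210525] 0.08657895707794029 0.09099227874575821
carrier [ 0.62025  -0.308225] -0.13995207233878446 -0.11150467859813698 -0.12289300728428887 -0.10814100346744304
rack [ 0.456775 -0.347225] 0.15306630777231597 0.1428407473092426
```

```bash
python3 -m crank '[22,44,0,-0.1,60, 22,44,0,-0.1,60, 22,44,0,-0.11,60, 22,44,0,0,60, 22,44,0,0,60]' && python3 -m crank '[22,44,0,0,60, 22,44,0,0,60, 22,44,0,0,60, 22,44,0,0,60, 22,44,0,0,60]' && python3 -m crank '[22,44,0,0,60, 22,44,0,0,60, 22,44,-20,0,60, 21,42,-20,0,60, 0,0,0,0,60]'; python3 - <<'E'
from h import *
s,im=snap('wrist','w1'); print(s['ee_pos'],s['tcp_rot'],s['clock'])
import json; json.dump([list(s['ee_pos']),list(s['tcp_rot'])],open('w1.json','w'))
E
```

```text
clock: 0.65
ee_pos: [0.3034, -0.3725, 0.1947]
tcp_rot: [-180.0, -0.0, 0.2]
ft_force: [0.8, -0.6, 0.3]
finger_gap: 0.0601
finger_force: 0.0
clock: 1.15
ee_pos: [0.4134, -0.1526, 0.195]
tcp_rot: [180.0, -0.0, 0.2]
ft_force: [0.7, -0.4, 0.2]
finger_gap: 0.06
finger_force: 0.0
clock: 1.65
ee_pos: [0.4982, 0.0209, 0.1543]
tcp_rot: [-179.9, 0.2, 0.6]
ft_force: [-0.2, -0.3, -0.8]
finger_gap: 0.06
finger_force: 0.0
[0.49819846 0.02093243 0.15428876] [-1.79878814e+02  1.78025335e-01  5.93739282e-01] 1.65
```

View pics/w1.png

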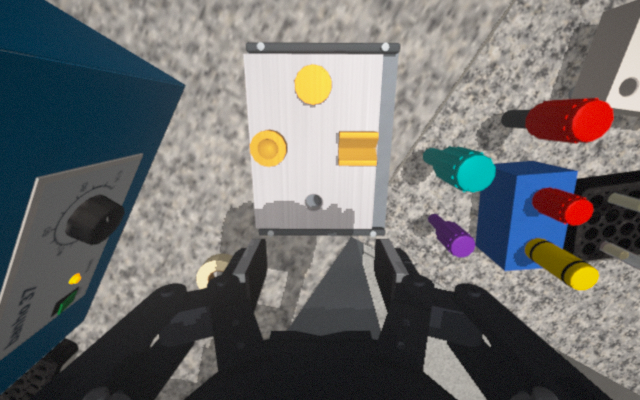

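```bash
python3 - <<'E'
from h import *
import json; p,t=json.load(open('w1.json')); s=dict(ee_pos=p,tcp_rot=t)
for n,u,v,z in [('hole',314,202,.062),('flat',313,85,.07),('cone',267.5,149,.076),('groove',357.5,148.5,.076),('railTL',246.5,48,.06),('railTR',400,47,.06),('railBL',255,234,.06),('railBR',387,234,.06),('slL',252,200,.062),('slR',377,200,.062),('slLt',245,60,.062),('slRt',382,60,.062),('drift',578,274,.122),('bolt',575,206,.104)]: print(n,at('wrist',u,v,z,s))
im=cv2.imread('pics/w1.png')[175:245,240:400]
cv2.imwrite('pics/c3.png',cv2.resize(im,None,fx=5,fy=5,interpolation=cv2.INTER_CUBIC))
E
```

```text
hole [0.4836 0.0281]
flat [0.5957 0.0293]
cone [0.5394 0.0712]
groove [ 0.5409 -0.0123]
railTL [0.6265 0.0889]
railTR [ 0.6288 -0.0476]
railBL [0.4456 0.0919]
railBR [ 0.4474 -0.0511]
slL [0.4849 0.0923]
slR [ 0.4865 -0.0371]
slLt [0.6164 0.0904]
slRt [ 0.6178 -0.032 ]
drift [ 0.4397 -0.2051]
bolt [ 0.4965 -0.2021]
```

View pics/c3.png

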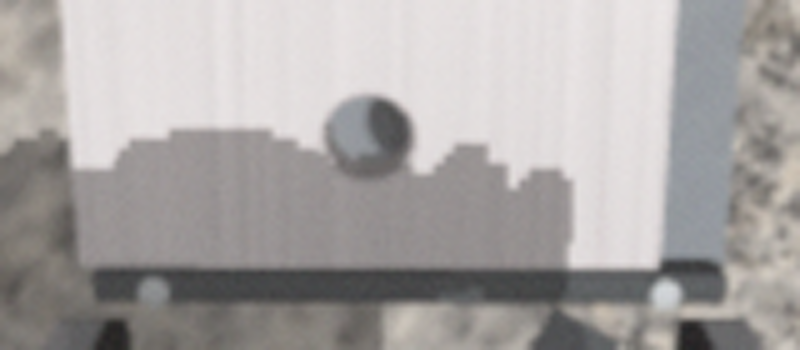

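```bash
python3 -m crank '[-13,-35,30,0,60, -12,-45,10,0,60, -12,-45,0,0,60, -12,-45,0,0,60, -13,-45,0,0,60]' && python3 -m crank '[0,-19,0,0,60, 0,0,0,0,60, 0,0,-36,0,60, 0,0,-40,0,60, 0,0,-30,0,60]' && python3 -m crank '[0,0,0,0,60]' && python3 - <<'E'
from h import *
s,im=snap('wrist','w2'); print(s['ee_pos'],s['ft_force'])
E
```

```text
clock: 2.2
ee_pos: [0.4347, -0.2019, 0.1973]
tcp_rot: [179.9, -0.0, 0.1]
ft_force: [0.4, 0.3, 0.6]
finger_gap: 0.0597
finger_force: 0.0
clock: 2.7
ee_pos: [0.435, -0.2171, 0.0895]
tcp_rot: [-179.9, 0.1, 0.2]
ft_force: [0.7, -0.8, -1.4]
finger_gap: 0.0599
finger_force: 0.0
clock: 2.8
ee_pos: [0.4329, -0.2153, 0.0877]
tcp_rot: [-179.7, 0.4, 0.2]
ft_force: [-0.3, 1.2, -0.1]
finger_gap: 0.06
finger_force: 0.0
[ 0.43293047 -0.21533509  0.08769679] [-0.34165098  1.19219415 -0.07906284]
```

View pics/w2.png

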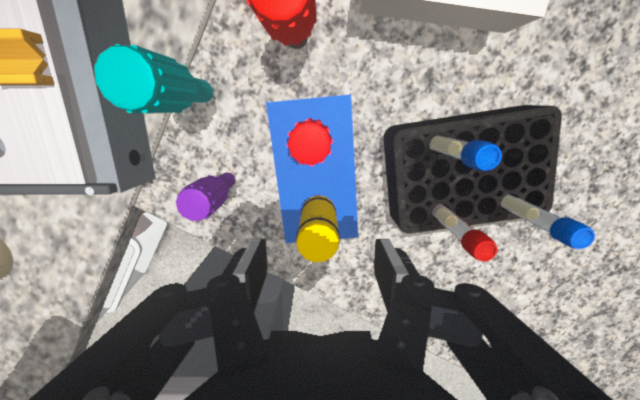

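```bash
python3 -m crank '[2,1,0,0,60, 0,0,0,0,20, 0,0,0,0,20, 0,0,0,0,20, 0,0,0,0,20]'; python3 -c "
from h import *
s=r.state();print('drift',at('wrist',318,243,.122,dict(ee_pos=[.43293,-.21534,.0877],tcp_rot=[-179.7,.4,.2])),'bolt',at('wrist',310,142,.104,dict(ee_pos=[.43293,-.21534,.0877],tcp_rot=[-179.7,.4,.2])),s['ee_pos'],s['finger_gap'],s['finger_force'])"; python3 -m crank '[0,0,0,0,15]'
```

```text
clock: 3.35
ee_pos: [0.4385, -0.217, 0.0911]
tcp_rot: [180.0, -0.1, 0.2]
ft_force: [-0.1, -0.7, -0.3]
finger_gap: 0.0202
finger_force: 0.0
drift [ 0.4352 -0.2136] bolt [ 0.491  -0.2086] [ 0.43850804 -0.21704701  0.09111174] 0.020178105725331515 0.0
clock: 3.45
ee_pos: [0.4383, -0.2169, 0.0908]
tcp_rot: [180.0, -0.0, 0.2]
ft_force: [-0.2, -0.6, -0.1]
finger_gap: 0.0151
finger_force: 0.0
```

```bash
python3 - <<'E'
from h import *
s,im=snap('wrist','w3'); print(s['ee_pos'],s['ft_force'],s['finger_gap'])
snap('side','side3')
E
```

```text
[ 0.43832571 -0.21694734  0.09077663] [-0.17762651 -0.58514307 -0.05518612] 0.015140862920672118
```

View pics/w3.png

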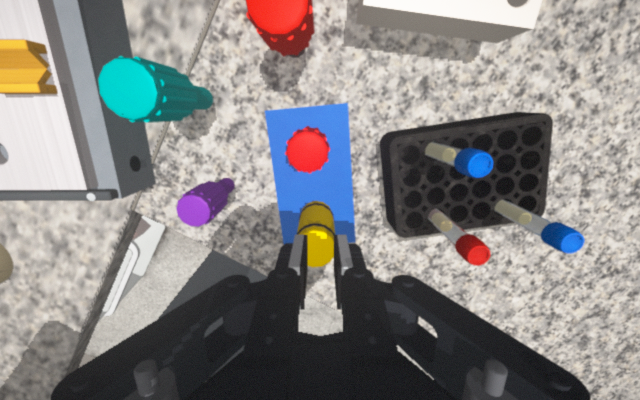

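```bash
python3 - <<'E'
import cv2
a=cv2.imread('pics/side3.png')[130:280,200:360]
cv2.imwrite('pics/c4.png',cv2.resize(a,None,fx=4,fy=4,interpolation=cv2.INTER_CUBIC))
E
```

```text
(no output)
```

View pics/c4.png

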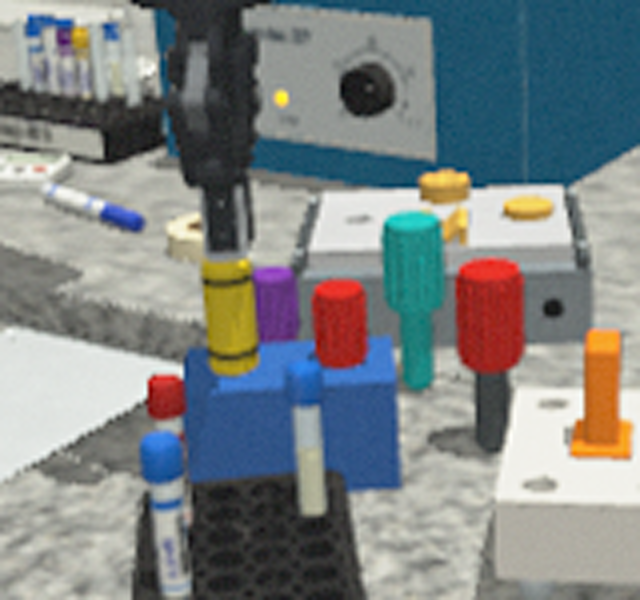

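```bash
python3 - <<'E'
from h import *
def pj(c,p):
    m=r.camera_model(c);q=np.array(m['extrinsics'])@[*p,1];k=np.array(m['K'])@q[:3];return k[:2]/k[2]
f=lambda p:((pj('side',p)-[200,130]+.5)*4-.5).round(0)
s=r.state();print(s['ee_pos'],s['finger_gap'],s['joint_pos'],s['clock'])
print('tcp',f(s['ee_pos']),'drift top',f([.4352,-.2135,.122]),'drift collar',f([.4352,-.2135,.062]),'boltop',f([.491,-.2086,.104]))
im=cv2.imread('pics/w2.png'); 
E
```

```text
[ 0.43823351 -0.21690013  0.0905478 ] 0.014894643602823766 [-3.94544010e+01  2.94518231e+01  1.07015766e+02  1.58932951e-03
  4.35285139e+01  5.03308808e+01] 3.55
tcp [234. 319.] drift top [224. 259.] drift collar [234. 368.] boltop [337. 286.]
```

Wrist view: the fingers straddle the drift at (316,250). The side crop shows the finger tips at (225,255) just above the drift top (225,260). The tips therefore end about 30 mm short of the stated TCP, so I go lower in a step that is safe either way and test-close.

```bash
python3 -m crank '[-2,4,0,0,60, 0,0,0,0,60, 0,0,0,0,60, 0,0,0,0,60, 0,0,-10,0,60]' && python3 -m crank '[0,0,-10,0,60, 0,0,0,0,60, 0,0,0,0,20, 0,0,0,0,20, 0,0,0,0,20]'&& python3 -m crank '[0,0,0,0,20, 0,0,0,0,20]'
```

```text
clock: 4.05
ee_pos: [0.4372, -0.2136, 0.081]
tcp_rot: [179.9, -0.1, 0.2]
ft_force: [-0.3, -0.8, -0.7]
finger_gap: 0.06
finger_force: 0.0
clock: 4.55
ee_pos: [0.4365, -0.2132, 0.0708]
tcp_rot: [180.0, -0.0, 0.2]
ft_force: [-0.5, -0.3, -0.4]
finger_gap: 0.0236
finger_force: 58.8
clock: 4.75
ee_pos: [0.4365, -0.2132, 0.0708]
tcp_rot: [180.0, -0.0, 0.2]
ft_force: [-0.0, -1.2, 1.7]
finger_gap: 0.0239
finger_force: 58.9
```

```bash
python3 -m crank '[0,0,0,0,50, 0,0,0,0,50, 0,0,-7,0,50, 0,0,-7,0,50, 0,0,0,0,50]' && python3 -m crank '[0,0,0,0,20, 0,0,0,0,20, 0,0,0,0,20, 0,0,0,0,20, 0,0,0,0,20]'&& python3 -m crank '[0,0,5,0,20, 0,0,20,0,20, 0,0,35,0,20, 0,0,30,0,20, 0,0,0,0,20]'; python3 -c "
from h import *
s,_=snap('side','side4'); snap('wrist','w4');print(s['ee_pos'])
a=cv2.imread('pics/side4.png')[90:270,190:350]
cv2.imwrite('pics/c5.png',cv2.resize(a,None,fx=3,fy=3,interpolation=cv2.INTER_CUBIC))"
```

```text
clock: 5.25
ee_pos: [0.4354, -0.2122, 0.0553]
tcp_rot: [-179.9, 0.1, 0.2]
ft_force: [0.3, 0.0, -0.3]
finger_gap: 0.05
finger_force: 0.0
clock: 5.75
ee_pos: [0.4362, -0.2129, 0.0565]
tcp_rot: [180.0, -0.0, 0.2]
ft_force: [0.5, 0.0, -1.4]
finger_gap: 0.0245
finger_force: 58.8
clock: 6.25
ee_pos: [0.4387, -0.2147, 0.1503]
tcp_rot: [179.7, -0.4, 0.2]
ft_force: [0.6, -0.6, -1.4]
finger_gap: 0.0245
finger_force: 59.6
[ 0.43872016 -0.21469903  0.15034733]
```

View pics/c5.png

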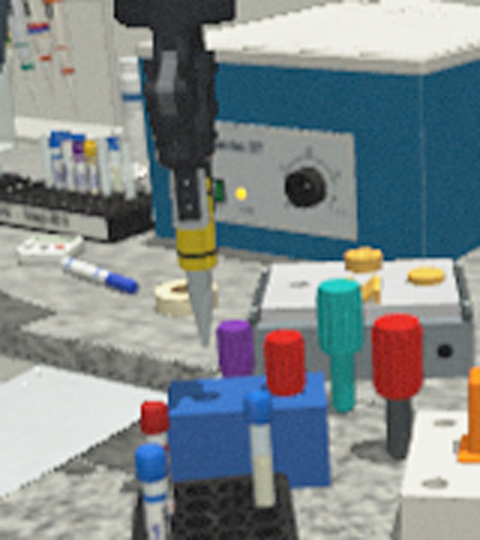

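Drift lifted: point at crop (206,345), collar at (197,266). I compare this with the expected projection.

```bash
cat >> h.py <<'E'
def pj(c,p):
    m=r.camera_model(c);q=np.array(m['extrinsics'])@[*p,1];k=np.array(m['K'])@q[:3];return k[:2]/k[2]
E
python3 - <<'E'
from h import *
f=lambda p:((pj('side',p)-[190,90]+.5)*3-.5).round(1)
x,y,z=.4387,-.2147,.1503
for h in (0,.036,.056,.116): print(h,f([x,y,z-.0505+h]))
s=r.state();print(s['ee_pos'],s['tcp_rot'],s['ft_torque'])
E
```

```text
0 [205.5 345.5]
0.036 [201.1 295.6]
0.056 [198.5 267.2]
0.116 [190.6 178.6]
[ 0.43628997 -0.21287622  0.14707379] [ 1.79949576e+02 -6.44110080e-02  2.17681520e-01] [ 0.04026924 -0.00566955 -0.00030274]
```

```bash
python3 -m crank '[0,0,45,0,20, 9,45,0,0,20, 10,45,0,0,20, 10,45,0,0,20, 10,45,0,0,20]' && python3 -m crank '[10,45,0,0,20, 0,12,0,0,20, 0,0,0,0,20, 0,0,-40,0,20, 0,0,-28,0,20]' && python3 -m crank '[0,0,0,0,20, 0,0,0,0,20, 0,0,0,0,20]'; python3 -c "
from h import *
s,_=snap('wrist','w5');print(s['ee_pos'],s['ft_force'],s['clock'])"
```

```text
clock: 6.85
ee_pos: [0.474, -0.031, 0.1899]
tcp_rot: [-179.9, 0.2, 0.2]
ft_force: [0.9, 0.3, -1.7]
finger_gap: 0.0243
finger_force: 59.7
clock: 7.35
ee_pos: [0.4845, 0.0228, 0.122]
tcp_rot: [180.0, 0.1, 0.2]
ft_force: [0.5, 0.0, -2.8]
finger_gap: 0.0244
finger_force: 59.8
clock: 7.65
ee_pos: [0.4863, 0.023, 0.1245]
tcp_rot: [180.0, -0.1, 0.1]
ft_force: [0.1, -0.8, -1.0]
finger_gap: 0.0242
finger_force: 59.8
[0.48631867 0.02303643 0.12450674] [ 0.10357776 -0.83236426 -1.01304045] 7.65
```

```bash
python3 -m crank '[-1,1,0,0,20, 0,0,-8,0,20, 0,0,-8,0,20, 0,0,0,0,20]' && python3 -m crank '[0,0,-5,0,20, 0,0,-5,0,20, 0,0,0,0,20, 0,0,0,0,20]'
```

```text
clock: 8.1
ee_pos: [0.4832, 0.0254, 0.1064]
tcp_rot: [-180.0, 0.1, 0.2]
ft_force: [-0.4, 0.3, -1.4]
finger_gap: 0.0245
finger_force: 59.8
clock: 8.5
ee_pos: [0.4841, 0.0252, 0.0972]
tcp_rot: [-180.0, 0.0, 0.2]
ft_force: [-0.0, 0.1, -1.1]
finger_gap: 0.0243
finger_force: 59.8
```

```bash
python3 -m crank '[0,-2,-5,0,20, 0,-2,-5,0,20, 0,-1,-5,0,20, 0,0,-5,0,20, 0,0,0,0,20]'; python3 -m crank '[0,0,-4,0,20, 0,0,0,0,20]'
```

```text
clock: 9.0
ee_pos: [0.4846, 0.0211, 0.077]
tcp_rot: [-179.9, -0.0, 0.1]
ft_force: [0.9, 3.9, -3.0]
finger_gap: 0.0244
finger_force: 59.7
clock: 9.2
ee_pos: [0.4846, 0.0211, 0.0731]
tcp_rot: [-179.9, -0.1, 0.1]
ft_force: [1.2, 5.2, -3.5]
finger_gap: 0.0244
finger_force: 59.7
```

```bash
python3 -m crank '[0,0,-4,0,20, 0,0,0,0,20, 0,0,-4,0,20, 0,0,0,0,20]'; python3 -m crank '[0,0,-4,0,20, 0,0,0,0,20, 0,0,-3,0,20, 0,0,0,0,20]'
```

```text
clock: 9.6
ee_pos: [0.4846, 0.0207, 0.0652]
tcp_rot: [-179.9, -0.1, 0.2]
ft_force: [1.1, 3.8, -2.7]
finger_gap: 0.0244
finger_force: 59.8
clock: 10.0
ee_pos: [0.4846, 0.0203, 0.0582]
tcp_rot: [-180.0, -0.0, 0.2]
ft_force: [1.8, 4.5, -2.3]
finger_gap: 0.0247
finger_force: 59.7
```

```bash
python3 -m crank '[0,0,-2,0,20, 0,0,0,0,20, 0,0,0,0,20, 0,0,0,0,20, 0,0,0,0,20]'; python3 -c "
from h import *
s,_=snap('wrist','w6');print(s['ee_pos'],s['ft_force'],s['clock'])"
```

```text
clock: 10.5
ee_pos: [0.4848, 0.0202, 0.0568]
tcp_rot: [-180.0, -0.1, 0.2]
ft_force: [0.6, 4.7, 3.3]
finger_gap: 0.0242
finger_force: 60.4
[0.48479902 0.02023888 0.05675589] [0.62117799 4.73887743 3.28170901] 10.5
```

```bash
cat > blobs.py <<'E'
from h import *
def blobs(im,roi=(235,150,440,275)):
    x0,y0,x1,y1=roi; h=cv2.cvtColor(im[y0:y1,x0:x1],cv2.COLOR_RGB2HSV); out=[]
    for n,lo,hi in [('red',(0,150,90),(6,255,255)),('red',(174,150,90),(180,255,255)),('orange',(7,150,120),(17,255,255)),('yellow',(24,140,110),(34,255,255)),('blue',(102,140,60),(122,255,255))]:
        m=cv2.inRange(h,lo,hi); k,_,st,ce=cv2.connectedComponentsWithStats(m)
        out+=[(n,int(st[i,4]),tuple((ce[i]+[x0,y0]).round(1))) for i in range(1,k) if st[i,4]>=12]
    return out
E
python3 - <<'E'
from blobs import *
for b in blobs(cv2.cvtColor(cv2.imread('pics/top0.png'),cv2.COLOR_BGR2RGB)): print(*b)
E
python3 -m crank '[0,0,10,0,20, 0,0,25,0,20, 0,0,35,0,20, 0,0,35,0,20, 0,0,30,0,20]'; python3 -m crank '[0,0,0,0,20]';python3 - <<'E'
from blobs import *
s,im=snap('top','top5')
for b in blobs(im): print(*b)
E
```

```text
red 120 (np.float64(343.9), np.float64(194.0))
red 59 (np.float64(349.4), np.float64(222.6))
red 28 (np.float64(392.2), np.float64(247.6))
orange 81 (np.float64(383.3), np.float64(176.5))
yellow 61 (np.float64(352.1), np.float64(243.4))
blue 52 (np.float64(437.2), np.float64(155.2))
blue 617 (np.float64(348.2), np.float64(232.5))
blue 37 (np.float64(388.6), np.float64(224.9))
blue 37 (np.float64(414.1), np.float64(243.5))
clock: 11.05
ee_pos: [0.4838, 0.0189, 0.1926]
tcp_rot: [179.9, 0.0, 0.3]
ft_force: [0.7, 0.4, -1.7]
finger_gap: 0.0244
finger_force: 59.8
clock: 11.15
ee_pos: [0.4869, 0.0185, 0.1949]
tcp_rot: [179.8, -0.5, 0.3]
ft_force: [0.2, 0.3, -1.1]
finger_gap: 0.0244
finger_force: 59.8
red 117 (np.float64(344.0), np.float64(193.9))
red 62 (np.float64(349.3), np.float64(222.4))
red 29 (np.float64(392.3), np.float64(247.7))
orange 82 (np.float64(383.3), np.float64(176.5))
blue 52 (np.float64(437.1), np.float64(155.2))
blue 687 (np.float64(348.7), np.float64(233.7))
blue 37 (np.float64(388.6), np.float64(224.9))
blue 36 (np.float64(414.1), np.float64(243.5))
```

```bash
python3 -m crank '[-8,-43,0,0,20, -10,-48,0,0,20, -10,-48,0,0,20, -10,-48,0,0,20, -10,-46,0,0,20]' && python3 -m crank '[0,0,0,0,20, 0,0,0,0,20, 0,0,-40,0,20, 0,0,-30,0,20, 0,0,0,0,20]' && python3 -m crank '[0,0,0,0,20, 0,0,0,0,20]'
```

```text
clock: 11.7
ee_pos: [0.4339, -0.2144, 0.1894]
tcp_rot: [-179.9, 0.2, 0.2]
ft_force: [1.3, 0.3, -0.9]
finger_gap: 0.024
finger_force: 59.8
clock: 12.2
ee_pos: [0.4326, -0.2087, 0.1175]
tcp_rot: [-179.6, 0.6, 0.3]
ft_force: [-1.1, 0.1, -1.2]
finger_gap: 0.0246
finger_force: 60.0
clock: 12.4
ee_pos: [0.4372, -0.2127, 0.1225]
tcp_rot: [179.9, -0.1, 0.3]
ft_force: [1.2, 0.1, -0.6]
finger_gap: 0.0245
finger_force: 60.0
```

```bash
python3 -m crank '[0,0,-10,0,20, 0,0,-15,0,20, 0,0,0,0,20, 0,0,-10,0,20, 0,0,0,0,20]' && python3 -m crank '[0,0,-8,0,20, 0,0,0,0,20, 0,0,-8,0,20, 0,0,0,0,20]'&& python3 -m crank '[0,0,-8,0,20, 0,0,0,0,20, 0,0,-5,0,20, 0,0,0,0,20]'
```

```text
clock: 12.9
ee_pos: [0.4359, -0.2127, 0.086]
tcp_rot: [-180.0, 0.0, 0.2]
ft_force: [-0.7, -0.1, -1.7]
finger_gap: 0.0246
finger_force: 60.0
clock: 13.3
ee_pos: [0.4358, -0.2125, 0.0697]
tcp_rot: [-179.9, 0.1, 0.2]
ft_force: [-1.4, -0.0, -1.7]
finger_gap: 0.0242
finger_force: 60.1
clock: 13.7
ee_pos: [0.4359, -0.2127, 0.057]
tcp_rot: [-180.0, 0.0, 0.2]
ft_force: [-0.3, 0.7, -1.7]
finger_gap: 0.0245
finger_force: 60.1
```

```bash
python3 -m crank '[0,0,0,0,50, 0,0,0,0,50, 0,0,0,0,50, 0,0,30,0,50, 0,0,35,0,50]' && python3 -m crank '[15,1,0,0,50, 25,2,0,0,50, 15,1,0,0,50, 0,0,0,0,50, 0,0,0,0,50]' && python3 -m crank '[0,0,0,0,50, 0,0,-35,0,50, 0,0,-30,0,50, 0,0,0,0,50, 0,0,0,0,50]'; python3 - <<'E'
from h import *
s,im=snap('wrist','w7'); print(s['ee_pos'],s['ft_force'])
E
```

```text
clock: 14.2
ee_pos: [0.4352, -0.2122, 0.1222]
tcp_rot: [-179.9, 0.2, 0.2]
ft_force: [1.6, -1.2, 0.6]
finger_gap: 0.0498
finger_force: 0.0
clock: 14.7
ee_pos: [0.4905, -0.2085, 0.1224]
tcp_rot: [-180.0, 0.1, 0.3]
ft_force: [-0.6, 0.7, -0.5]
finger_gap: 0.0503
finger_force: 0.0
clock: 15.2
ee_pos: [0.4904, -0.2087, 0.0574]
tcp_rot: [-179.9, 0.1, 0.2]
ft_force: [0.1, 0.2, 0.7]
finger_gap: 0.0499
finger_force: 0.0
[ 0.49041535 -0.20874394  0.05744463] [0.09921431 0.22466332 0.65520275]
```

View pics/w7.png

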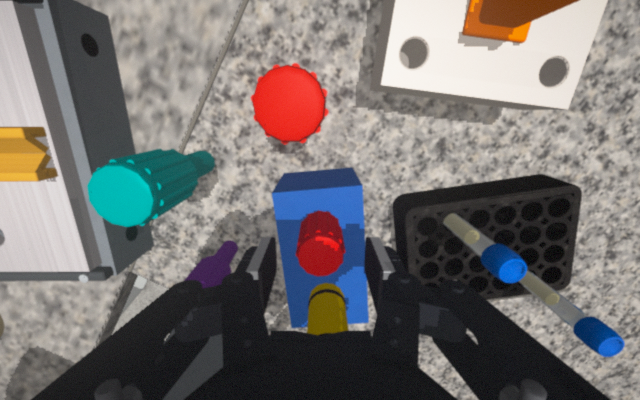

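Bolt head at (320,255), centred between the fingers; the drift sits back in its socket at (327,315).

```bash
python3 -m crank '[0,1,-5,0,50, 0,0,0,0,50, 0,0,0,0,20, 0,0,0,0,20, 0,0,0,0,20]' && python3 -m crank '[0,0,0,0,20, 0,0,0,0,20, 0,0,10,0,20, 0,0,40,0,20, 0,0,40,0,20]' && python3 -m crank '[0,0,45,0,20, 0,0,0,0,20, 0,0,0,0,20]'; python3 - <<'E'
from h import *
print('bolt',at('wrist',320,256,.104,dict(ee_pos=[.4904,-.2087,.0574],tcp_rot=[-180,.1,.2])))
E
```

```text
clock: 15.75
ee_pos: [0.4917, -0.2082, 0.0533]
tcp_rot: [179.9, -0.1, 0.2]
ft_force: [-0.6, 0.2, 5.1]
finger_gap: 0.0237
finger_force: 58.6
clock: 16.25
ee_pos: [0.4902, -0.2072, 0.1427]
tcp_rot: [-179.9, 0.2, 0.2]
ft_force: [0.3, -0.5, -2.1]
finger_gap: 0.0233
finger_force: 59.9
clock: 16.55
ee_pos: [0.4915, -0.2079, 0.1887]
tcp_rot: [179.9, -0.1, 0.2]
ft_force: [-0.1, -0.3, -1.7]
finger_gap: 0.0235
finger_force: 60.0
bolt [ 0.4909 -0.208 ]
```

```bash
python3 -m crank '[-1,40,0,0,20, -1,48,0,0,20, -2,48,0,0,20, -1.5,48,0,0,20, -1,44,0,0,20]' && python3 -m crank '[0,0,0,0,20, 0,0,0,0,20, 0,0,-40,0,20, 0,0,-35,0,20, 0,0,0,0,20]' && python3 -m crank '[0,0,0,0,20, 0,0,0,0,20, 0,0,0,0,20]'
```

```text
clock: 17.05
ee_pos: [0.4822, 0.0225, 0.1855]
tcp_rot: [-179.9, 0.3, 0.2]
ft_force: [0.7, 0.3, -1.4]
finger_gap: 0.0231
finger_force: 59.9
clock: 17.55
ee_pos: [0.4805, 0.0194, 0.1082]
tcp_rot: [-179.9, 0.7, 0.1]
ft_force: [-1.0, -0.4, -1.1]
finger_gap: 0.0235
finger_force: 59.9
clock: 17.85
ee_pos: [0.4861, 0.0195, 0.114]
tcp_rot: [180.0, -0.2, 0.2]
ft_force: [0.6, 0.1, -1.5]
finger_gap: 0.0235
finger_force: 59.9
```

```bash
python3 -m crank '[0,0.5,-10,0,20, 0,0,-8,0,20, 0,0,0,0,20, 0,0,0,0,20, 0,0,0,0,20]' && python3 -m crank '[0,0,-3,0,20, 0,0,-2,0,20, 0,0,0,0,20, 0,0,-2,0,20, 0,0,0,0,20]'
```

```text
clock: 18.35
ee_pos: [0.4848, 0.0207, 0.0945]
tcp_rot: [-180.0, 0.0, 0.2]
ft_force: [0.2, 0.2, -1.6]
finger_gap: 0.0233
finger_force: 59.9
clock: 18.85
ee_pos: [0.4846, 0.0206, 0.0873]
tcp_rot: [-180.0, 0.0, 0.2]
ft_force: [0.4, -0.2, -1.5]
finger_gap: 0.0234
finger_force: 59.9
```

Tip is about 6 mm below the slide top with no force. I go on down.

```bash
python3 -m crank '[0,0,-4,0,20, 0,0,-4,0,20, 0,0,0,0,20, 0,0,-4,0,20, 0,0,0,0,20]' && python3 -m crank '[0,0,-4,0,20, 0,0,-4,0,20, 0,0,0,0,20, 0,0,-4,0,20, 0,0,0,0,20]'
```

```text
clock: 19.35
ee_pos: [0.4844, 0.0207, 0.075]
tcp_rot: [-180.0, 0.0, 0.2]
ft_force: [-0.2, 0.0, -2.0]
finger_gap: 0.0232
finger_force: 60.0
clock: 19.85
ee_pos: [0.4845, 0.0206, 0.0631]
tcp_rot: [-180.0, 0.0, 0.2]
ft_force: [0.8, -0.2, -1.4]
finger_gap: 0.0234
finger_force: 60.0
```

```bash
python3 -m crank '[0,0,-4,0,20, 0,0,0,0,20, 0,0,-4,0,20, 0,0,0,0,20, 0,0,0,0,20]'
```

```text
clock: 20.35
ee_pos: [0.4846, 0.0207, 0.0554]
tcp_rot: [-180.0, 0.0, 0.2]
ft_force: [-1.1, 0.8, -1.7]
finger_gap: 0.0236
finger_force: 60.0
```

```bash
python3 -m crank '[0,0,-2,0,20, 0,0,0,0,20, 0,0,0,0,50, 0,0,0,0,50, 0,0,0,0,50]' && python3 -m crank '[0,0,20,0,50, 0,0,40,0,50, 0,0,45,0,50, 0,0,0,0,50]'; python3 - <<'E'
from h import *
for n,(u,v),(x,y) in [('bigred',(343.9,194),(322,196)),('turq',(313.4,210),(303,184))]:
    for z in (.1,.12,.14,.16):
        p=at('top',u,v,z); print(n,z,p,pj('side',[*p,z]).round(1),'seen',x,y)
s,im=snap('wrist','w8'); print(s['ee_pos'])
a=im[150:330,220:420]; cv2.imwrite('pics/c8.png',cv2.cvtColor(cv2.resize(a,None,fx=3,fy=3),cv2.COLOR_RGB2BGR))
E
```

```text
clock: 20.85
ee_pos: [0.4848, 0.0206, 0.0535]
tcp_rot: [180.0, -0.0, 0.2]
ft_force: [-0.8, 0.7, -0.7]
finger_gap: 0.05
finger_force: 0.0
clock: 21.25
ee_pos: [0.4891, 0.02, 0.1636]
tcp_rot: [179.9, -0.7, 0.2]
ft_force: [-0.1, 0.4, -0.6]
finger_gap: 0.0501
finger_force: 0.0
bigred 0.1 [ 0.5684 -0.1943] [321.3 199.6] seen 322 196
bigred 0.12 [ 0.5672 -0.1926] [320.5 190.3] seen 322 196
bigred 0.14 [ 0.5659 -0.1909] [319.6 181. ] seen 322 196
bigred 0.16 [ 0.5647 -0.1892] [318.7 171.5] seen 322 196
turq 0.1 [ 0.5253 -0.1108] [302.2 187.3] seen 303 184
turq 0.12 [ 0.5248 -0.1105] [301.6 179. ] seen 303 184
turq 0.14 [ 0.5242 -0.1102] [301.  170.6] seen 303 184
turq 0.16 [ 0.5237 -0.1099] [300.4 162. ] seen 303 184
[0.48907809 0.01996033 0.16359728]
```

View pics/c8.png

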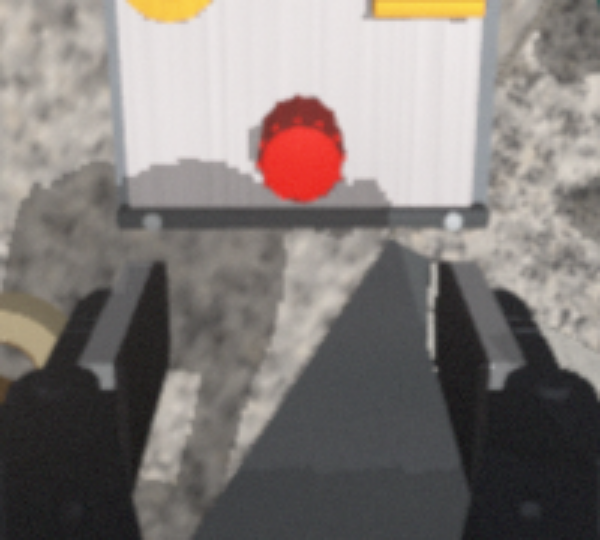

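Crop: the red knob at (302,150) sits down on the slide, and the slide is centred between the base's edges. Now the carrier.

```bash
python3 -m crank '[16,-40,10,-0.05,60, 17,-42,10,-0.074,60, 17,-42,0,0,60, 17,-42,0,0,60, 17,-42,0,0,60]' && python3 -m crank '[17,-42,0,0,60, 17,-42,0,0,60, 15.5,-36,0,0,60, 0,0,0,0,60, 0,0,-40,0,60]' && python3 -m crank '[0,0,0,0,60, 0,0,0,0,60]'; python3 - <<'E'
from blobs import *
s,im=snap('wrist','w9'); print(s['ee_pos'],s['tcp_rot'])
print(at('wrist',320,200,.06,s))
h=cv2.cvtColor(im,cv2.COLOR_RGB2HSV);m=cv2.inRange(h,(7,150,100),(20,255,255));m[:,:150]=0
k,_,st,ce=cv2.connectedComponentsWithStats(m)
for i in range(1,k):
    if st[i,4]>80:print(st[i],ce[i])
# dark round pockets on white block
g=cv2.inRange(h,(0,0,150),(180,40,255));print(g.sum()/255)
_,im=snap('top','top9')
for b in blobs(im): print(*b)
E
```

```text
clock: 21.8
ee_pos: [0.5681, -0.1886, 0.1767]
tcp_rot: [-179.9, 0.2, -6.9]
ft_force: [1.4, -0.2, -0.3]
finger_gap: 0.0598
finger_force: 0.0
clock: 22.3
ee_pos: [0.6216, -0.3109, 0.1417]
tcp_rot: [179.7, -0.5, -7.0]
ft_force: [0.1, 0.6, 0.1]
finger_gap: 0.0599
finger_force: 0.0
clock: 22.5
ee_pos: [0.6166, -0.3056, 0.1364]
tcp_rot: [-179.8, 0.3, -6.9]
ft_force: [0.1, 0.0, 0.3]
finger_gap: 0.06
finger_force: 0.0
[ 0.61659222 -0.30563779  0.13636821] [-179.83656237    0.28516406   -6.85978327]
[ 0.6093 -0.3037]
[ 303  177   38   40 1369] [321.66617969 195.54200146]
115797.0
red 120 (np.float64(343.9), np.float64(194.0))
red 42 (np.float64(266.7), np.float64(224.3))
orange 12 (np.float64(386.0), np.float64(176.6))
orange 17 (np.float64(384.8), np.float64(180.2))
blue 152 (np.float64(342.8), np.float64(219.5))
blue 36 (np.float64(414.1), np.float64(243.5))
```

View pics/w9.png

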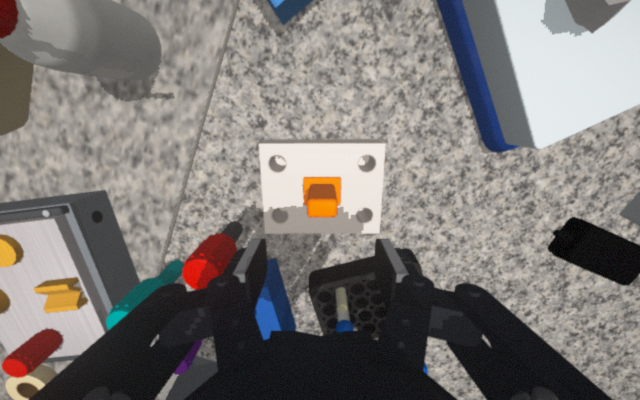

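Pockets at (278,163), (366,163), (364,215), (279,216) and post at (322,196). I compute centre and yaw.

```bash
python3 - <<'E'
from h import *
s=dict(ee_pos=[.61659,-.30564,.13637],tcp_rot=[-179.837,.285,-6.86])
A,B,C,D=[at('wrist',u,v,.06,s) for u,v in((278,163),(366,163),(364,215),(279,216))]
print(A,B,C,D,(A+B+C+D)/4); a=lambda p,q:np.arctan2(*(p-q)[::-1])
print(a(A,D),a(B,C),a(A,B)-np.pi/2,a(D,C)-np.pi/2)
print('post top',at('wrist',322.5,207,.113,s)); print(r.state()['ee_pos'])
E
```

```text
[ 0.65  -0.269] [ 0.6403 -0.3507] [ 0.5886 -0.3452] [ 0.5975 -0.2613] [ 0.6191  -0.30655]
-0.14562838057082342 -0.10598435798960006 -0.11817385813128034 -0.10568344019939513
post top [ 0.6204 -0.3072]
[ 0.61865754 -0.30698585  0.13932647]
```

```bash
python3 -m crank '[1,0,-30,0,60, 0,0,-30,0,60, 0,0,-20,0,60, 0,0,-4,0,60, 0,0,0,0,60]' && python3 -m crank '[0,0,0,0,60, 0,0,0,0,15, 0,0,0,0,15, 0,0,0,0,15, 0,0,0,0,15]'&& python3 -m crank '[0,0,0,0,15, 0,0,0,0,15, 0,0,0,0,15]'; python3 -c "
from h import *
s=r.state();print(s['ee_pos'],s['tcp_rot'],s['ft_torque'])"
```

```text
clock: 23.1
ee_pos: [0.6197, -0.3073, 0.0553]
tcp_rot: [180.0, -0.0, -6.9]
ft_force: [-0.5, 0.0, 0.2]
finger_gap: 0.0602
finger_force: 0.0
clock: 23.6
ee_pos: [0.6199, -0.308, 0.0558]
tcp_rot: [179.9, -0.1, -6.9]
ft_force: [0.2, 1.5, 5.8]
finger_gap: 0.0225
finger_force: 60.0
clock: 23.9
ee_pos: [0.62, -0.308, 0.0558]
tcp_rot: [179.9, -0.1, -6.9]
ft_force: [0.5, 0.7, 5.7]
finger_gap: 0.0228
finger_force: 60.1
[ 0.61998561 -0.30798538  0.05580978] [ 1.79934441e+02 -1.13073375e-01 -6.89551762e+00] [-0.00695502  0.10070498 -0.0905204 ]
```

```bash
python3 -m crank '[0,0,10,0,15, 0,0,30,0,15, 0,0,35,0,15, 0,0,35,0,15, 0,0,30,0,15]' && python3 -m crank '[0,0,0,0,15, -3,20,0,0.04,15, -6,35,0,0.04,15, -6,40,0,0.044,15, -6,40,0,0,15]' && python3 -m crank '[-6,40,0,0,15, -6,40,0,0,15, -6,40,0,0,15, -6,40,0,0,15, -5.5,33,0,0,15]' && python3 -m crank '[0,0,0,0,15, 0,0,-20,0,15, 0,0,-20,0,15, 0,0,0,0,15, 0,0,0,0,15]' && python3 -m crank '[0,0,0,0,15, 0,0,0,0,15]'; python3 -c "
from h import *
s,_=snap('wrist','w10');print(s['ee_pos'],s['tcp_rot'],s['ft_force'],s['ft_torque'])"
```

```text
clock: 24.4
ee_pos: [0.6185, -0.3069, 0.1952]
tcp_rot: [-179.9, 0.1, -6.9]
ft_force: [0.1, -0.1, -4.7]
finger_gap: 0.0229
finger_force: 59.7
clock: 24.9
ee_pos: [0.5959, -0.1704, 0.1913]
tcp_rot: [-179.8, 0.3, 0.2]
ft_force: [0.9, 0.4, -5.1]
finger_gap: 0.0227
finger_force: 59.7
clock: 25.4
ee_pos: [0.5659, 0.0231, 0.1918]
tcp_rot: [-179.9, 0.3, 0.3]
ft_force: [0.3, -0.2, -5.4]
finger_gap: 0.0227
finger_force: 59.7
clock: 25.9
ee_pos: [0.5677, 0.0203, 0.1531]
tcp_rot: [-180.0, 0.2, 0.2]
ft_force: [0.2, 0.5, -4.4]
finger_gap: 0.0224
finger_force: 59.9
clock: 26.1
ee_pos: [0.5695, 0.0202, 0.1552]
tcp_rot: [180.0, -0.1, 0.2]
ft_force: [0.7, 0.2, -4.7]
finger_gap: 0.0224
finger_force: 60.0
[0.56947293 0.02020299 0.15524752] [ 1.79980943e+02 -9.92823824e-02  1.96757205e-01] [ 0.7388125   0.21666242 -4.69704198] [ 0.01373662 -0.01093256  0.00038572]
```

On target within a millimetre. I lower it, then open with the feet just seated.

```bash
python3 -m crank '[0,0,-8,0,15, 0,0,-8,0,15, 0,0,-6,0,15, 0,0,0,0,15, 0,0,0,0,15]' && python3 -m crank '[0,0,-3,0,15, 0,0,0,0,15, 0,0,-3,0,15, 0,0,0,0,15, 0,0,0,0,15]' && python3 -m crank '[0,0,-2,0,15, 0,0,0,0,15]'
```

```text
clock: 26.65
ee_pos: [0.5685, 0.0207, 0.132]
tcp_rot: [-180.0, 0.0, 0.2]
ft_force: [-0.5, 0.1, -3.9]
finger_gap: 0.0228
finger_force: 59.9
clock: 27.15
ee_pos: [0.569, 0.0206, 0.1266]
tcp_rot: [180.0, -0.0, 0.2]
ft_force: [0.6, 0.4, -4.3]
finger_gap: 0.0228
finger_force: 60.1
clock: 27.35
ee_pos: [0.5695, 0.0206, 0.1262]
tcp_rot: [180.0, -0.1, 0.2]
ft_force: [-1.3, 0.9, 4.6]
finger_gap: 0.0229
finger_force: 61.2
```

```bash
python3 -m crank '[0,0,0,0,20, 0,0,0,0,30, 0,0,0,0,45, 0,0,0,0,45, 0,0,20,0,45]' && python3 -m crank '[0,0,30,0,45, 0,0,30,0,45, 0,0,0,0,45, 0,0,0,0,45, 0,0,0,0,45]'; python3 - <<'E'
from blobs import *
s,im=snap('wrist','w11');print(s['ee_pos'],s['tcp_rot'])
t,tp=snap('top','top11'); _,sd=snap('side','side11')
for b in blobs(tp): print(*b)
a=cv2.resize(im[90:340,180:440],(520,500),interpolation=cv2.INTER_CUBIC)
b=cv2.resize(sd[100:225,250:390],(280,250),interpolation=cv2.INTER_CUBIC); c=cv2.resize(tp[205:265,340:430],(280,187)); c=cv2.copyMakeBorder(c,0,63,0,0,cv2.BORDER_CONSTANT)
cv2.imwrite('pics/m11.png',cv2.cvtColor(np.hstack([a,np.vstack([b,c])]),cv2.COLOR_RGB2BGR))
import json; json.dump([list(s['ee_pos']),list(s['tcp_rot'])],open('w11.json','w'))
E
```

```text
clock: 27.85
ee_pos: [0.5665, 0.0209, 0.1423]
tcp_rot: [-179.9, 0.4, 0.2]
ft_force: [0.1, -0.0, -0.8]
finger_gap: 0.045
finger_force: 0.0
clock: 28.35
ee_pos: [0.5677, 0.0208, 0.2032]
tcp_rot: [-180.0, 0.1, 0.2]
ft_force: [0.2, -0.2, 0.9]
finger_gap: 0.0447
finger_force: 0.0
[0.56766818 0.02078377 0.20323065] [-1.79973222e+02  1.49608918e-01  2.14992630e-01]
red 119 (np.float64(344.0), np.float64(194.0))
red 27 (np.float64(268.3), np.float64(226.1))
red 28 (np.float64(392.2), np.float64(247.6))
yellow 50 (np.float64(351.9), np.float64(243.6))
blue 52 (np.float64(437.1), np.float64(155.2))
blue 680 (np.float64(348.4), np.float64(231.4))
blue 37 (np.float64(388.6), np.float64(224.9))
blue 37 (np.float64(414.1), np.float64(243.5))
```

View pics/m11.png

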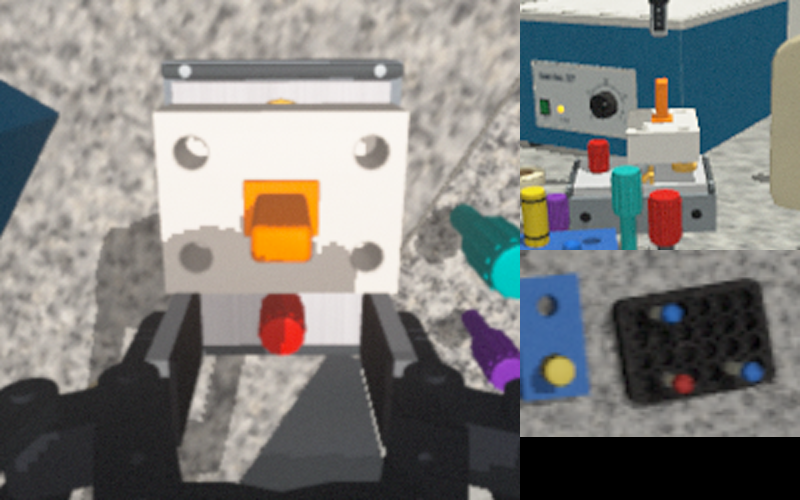

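Carrier sits level on its seats with the bolt in front at (282,325). Pockets are at crop (191,152), (371,152), (196,257), (366,257), and the rack and stand are unmoved.

```bash
python3 - <<'E'
from h import *
import json; p,t=json.load(open('w11.json')); s=dict(ee_pos=p,tcp_rot=t)
P=[at('wrist',180+x/2,90+y/2,.13,s) for x,y in((191,152),(371,152),(196,257),(366,257))]
print(*P,sum(P)/4)
print('caps',[at('top',u,v,.105) for u,v in((388.6,224.9),(392.2,247.6),(414.1,243.5))], r.state()['ee_pos'])
E
```

```text
[0.5943 0.063 ] [ 0.5947 -0.0203] [0.5421 0.0628] [ 0.5426 -0.0207] [0.568425 0.0212  ]
caps [array([ 0.4835, -0.3144]), array([ 0.4221, -0.3232]), array([ 0.4327, -0.3828])] [0.56780394 0.02074068 0.20308313]
```

```bash
python3 -m crank '[-10,-42,0,0,40, -11,-42,0,0,40, -11,-42,0,0,40, -11,-42,0,0,40, -11,-42,0,0,40]' && python3 -m crank '[-10,-42,0,0,40, -10,-42,0,0,40, -10,-41,-10,0,40, 0,0,-25,0,40, 0,0,-30,0,40]' && python3 -m crank '[0,0,0,0,40, 0,0,0,0,40, 0,0,0,0,40]'; python3 - <<'E'
from blobs import *
s,im=snap('wrist','w12');print(s['ee_pos'])
for b in blobs(im,(150,100,560,330)):
    print(b[:2],at('wrist',*b[2],.105,s),b[2])
E
```

```text
clock: 29.0
ee_pos: [0.5138, -0.1907, 0.2037]
tcp_rot: [-180.0, 0.1, 0.2]
ft_force: [1.3, -0.1, -0.1]
finger_gap: 0.0404
finger_force: 0.0
clock: 29.5
ee_pos: [0.4847, -0.3168, 0.1389]
tcp_rot: [179.9, -0.1, 0.0]
ft_force: [-0.6, -0.6, 0.2]
finger_gap: 0.04
finger_force: 0.0
clock: 29.8
ee_pos: [0.4856, -0.3148, 0.1406]
tcp_rot: [179.9, -0.1, 0.3]
ft_force: [0.1, 0.7, 0.8]
finger_gap: 0.0403
finger_force: 0.0
[ 0.48562429 -0.3147524   0.14058839]
('red', 1216) [ 0.5608 -0.2063] (np.float64(175.9), np.float64(110.7))
('red', 326) [ 0.4264 -0.3224] (np.float64(329.1), np.float64(270.1))
('yellow', 17) [ 0.4598 -0.2353] (np.float64(227.5), np.float64(235.2))
('yellow', 458) [ 0.4486 -0.2234] (np.float64(214.9), np.float64(247.0))
('yellow', 613) [ 0.4277 -0.206 ] (np.float64(197.7), np.float64(268.2))
('blue', 6670) [ 0.4902 -0.234 ] (np.float64(222.4), np.float64(201.2))
('blue', 403) [ 0.4851 -0.313 ] (np.float64(318.8), np.float64(207.5))
('blue', 300) [ 0.4365 -0.3816] (np.float64(396.7), np.float64(260.3))
```

```bash
python3 -m crank '[-1,0.5,-35,0,40, 0,0,-30,0,40, 0,0,-27,0,40, 0,0,0,0,40, 0,0,0,0,40]' && python3 -m crank '[0,0,0,0,25, 0,0,0,0,8, 0,0,0,0,8, 0,0,0,0,8, 0,0,0,0,8]' && python3 -m crank '[0,0,5,0,8, 0,0,30,0,8, 0,0,45,0,8, 0,0,45,0,8, 0,0,30,0,8]' && python3 -m crank '[0,0,0,0,8]'
```

```text
clock: 30.35
ee_pos: [0.4845, -0.3142, 0.0485]
tcp_rot: [179.9, -0.1, 0.2]
ft_force: [0.9, -0.5, 0.7]
finger_gap: 0.04
finger_force: 0.0
clock: 30.85
ee_pos: [0.485, -0.3148, 0.0495]
tcp_rot: [179.9, -0.2, 0.2]
ft_force: [-0.6, 1.3, 6.2]
finger_gap: 0.0103
finger_force: 58.6
clock: 31.35
ee_pos: [0.4845, -0.3147, 0.2063]
tcp_rot: [179.8, -0.2, 0.2]
ft_force: [-0.3, -0.5, -0.3]
finger_gap: 0.0103
finger_force: 58.5
clock: 31.45
ee_pos: [0.4864, -0.3163, 0.2082]
tcp_rot: [179.5, -0.5, 0.2]
ft_force: [0.2, -0.5, 1.0]
finger_gap: 0.0104
finger_force: 58.6
```

```bash
python3 -m crank '[0,0,0,0,8, 0,0,0,0,8]' | head -2; cat > tubelean.py <<'E'
from blobs import *
import sys
s,im=snap('side',sys.argv[1]); e=s['ee_pos']; print(e)
bg=cv2.cvtColor(cv2.imread('pics/side11.png'),cv2.COLOR_BGR2RGB)
d=np.abs(im.astype(int)-bg).sum(2)
for h in (0.0,.01,.03,.05,.065):
    u,v=pj('side',[e[0],e[1],e[2]-.0445+h]); row=d[int(round(v)),int(u)-15:int(u)+16]
    c=np.where(row>60)[0]; print(h,(u.round(1),v.round(1)),(c.min()+int(u)-15,c.max()+int(u)-15) if len(c) else None)
u,v=pj('side',[e[0],e[1],e[2]-.0445]); print((d[int(v)-8:int(v)+9,int(round(u))-1:int(round(u))+2].mean(1)).astype(int))
E
python3 tubelean.py s12
```

```text
clock: 31.65
ee_pos: [0.4827, -0.313, 0.2012]
[ 0.48269303 -0.31296195  0.20117861]
0.0 (np.float64(272.6), np.float64(194.4)) (np.int64(257), np.int64(274))
0.01 (np.float64(272.2), np.float64(189.0)) (np.int64(263), np.int64(275))
0.03 (np.float64(271.4), np.float64(178.1)) (np.int64(281), np.int64(283))
0.05 (np.float64(270.6), np.float64(166.9)) (np.int64(266), np.int64(274))
0.065 (np.float64(269.9), np.float64(158.4)) (np.int64(267), np.int64(272))
[ 66  26  39  37  78 182  27  38  64  12   7   6  10   7   7   6   3]
```

```bash
python3 -m crank '[6,37,0,0,8, 6,42,0,0,8, 7,43,0,0,8, 7,43,0,0,8, 7,43,0,0,8]' && python3 -m crank '[7,43,0,0,8, 7,43,0,0,8, 6,42,0,0,8, 5.5,41,0,0,8, 0,0,0,0,8]' && python3 -m crank '[0,0,0,0,8, 0,0,0,0,8, 0,0,-15,0,8, 0,0,0,0,8, 0,0,0,0,8]'&& python3 -m crank '[0,0,0,0,8, 0,0,0,0,8]' | head -2; python3 tubelean.py s13; python3 -c "
from blobs import *
snap('wrist','w13')"
```

```text
clock: 32.2
ee_pos: [0.5158, -0.1039, 0.2008]
tcp_rot: [-179.9, 0.2, 0.2]
ft_force: [0.6, 0.3, 0.5]
finger_gap: 0.0103
finger_force: 58.6
clock: 32.7
ee_pos: [0.5411, 0.0679, 0.2008]
tcp_rot: [-179.9, 0.2, 0.6]
ft_force: [-0.5, -0.5, -0.2]
finger_gap: 0.0102
finger_force: 58.7
clock: 33.2
ee_pos: [0.5419, 0.0618, 0.1872]
tcp_rot: [180.0, 0.1, 0.1]
ft_force: [0.0, 1.2, 0.4]
finger_gap: 0.0105
finger_force: 58.7
clock: 33.4
ee_pos: [0.5426, 0.0626, 0.188]
[0.5426227  0.06263141 0.18801865]
0.0 (np.float64(310.2), np.float64(151.0)) (np.int64(309), np.int64(312))
0.01 (np.float64(310.1), np.float64(147.4)) (np.int64(308), np.int64(312))
0.03 (np.float64(309.8), np.float64(139.9)) (np.int64(308), np.int64(312))
0.05 (np.float64(309.6), np.float64(132.4)) (np.int64(307), np.int64(311))
0.065 (np.float64(309.4), np.float64(126.7)) (np.int64(307), np.int64(311))
[277 268 272 276 278 273 283 295 184  25  19 169 137 100 203 226 215]
```

```bash
python3 -m crank '[0,0,-10,0,8, 0,0,0,0,8, 0,0,-4,0,8, 0,0,-4,0,8, 0,0,0,0,8]' && python3 -m crank '[0,0,-5,0,8, 0,0,-5,0,8, 0,0,0,0,8, 0,0,-5,0,8, 0,0,0,0,8]'
```

```text
clock: 34.0
ee_pos: [0.5425, 0.0631, 0.1696]
tcp_rot: [180.0, -0.0, 0.2]
ft_force: [0.2, -0.2, -0.4]
finger_gap: 0.0101
finger_force: 58.9
clock: 34.5
ee_pos: [0.5419, 0.0631, 0.1537]
tcp_rot: [180.0, 0.1, 0.2]
ft_force: [1.1, -0.3, -0.9]
finger_gap: 0.0104
finger_force: 58.7
```

In the pocket by about 20 mm without force. On down.

```bash
python3 -m crank '[0,0,-4,0,8, 0,0,0,0,8, 0,0,-4,0,8, 0,0,0,0,8]' && python3 -m crank '[0,0,-3,0,8, 0,0,0,0,8, 0,0,-2,0,8, 0,0,0,0,8]'
```

```text
clock: 34.9
ee_pos: [0.5421, 0.0631, 0.1461]
tcp_rot: [180.0, 0.0, 0.2]
ft_force: [0.8, -0.9, -0.4]
finger_gap: 0.0102
finger_force: 58.7
clock: 35.3
ee_pos: [0.5422, 0.0631, 0.1413]
tcp_rot: [180.0, 0.0, 0.2]
ft_force: [0.3, -0.9, -0.0]
finger_gap: 0.0102
finger_force: 58.7
```

```bash
python3 -m crank '[0,0,-1,0,8, 0,0,0,0,20, 0,0,0,0,30, 0,0,0,0,30, 0,0,20,0,30]' && python3 -m crank '[0,0,45,0,30, -7,-22,0,0,40, -14,-45,0,0,40, -14,-45,0,0,40, -14,-45,0,0,40]' && python3 -m crank '[-14,-45,0,0,40, -14,-45,0,0,40, -14,-45,0,0,40, -14,-45,0,0,40, -14,-48.5,0,0,40]' && python3 -m crank '[0,0,-30,0,40, 0,0,-35,0,40, 0,0,0,0,40, 0,0,0,0,40, 0,0,0,0,40]'; python3 - <<'E'
from blobs import *
s,im=snap('wrist','w14');print(s['ee_pos'])
for b in blobs(im,(150,100,560,330)):
    print(b[:2],at('wrist',*b[2],.105,s),b[2])
E
```

```text
clock: 35.8
ee_pos: [0.5397, 0.0634, 0.1584]
tcp_rot: [-180.0, 0.4, 0.2]
ft_force: [0.0, 0.7, 0.3]
finger_gap: 0.0298
finger_force: 0.0
clock: 36.3
ee_pos: [0.4925, -0.0949, 0.2057]
tcp_rot: [180.0, -0.0, 0.3]
ft_force: [1.3, -1.1, 0.1]
finger_gap: 0.0398
finger_force: 0.0
clock: 36.8
ee_pos: [0.4223, -0.3231, 0.2056]
tcp_rot: [-180.0, -0.0, 0.2]
ft_force: [0.2, -0.2, 0.2]
finger_gap: 0.0399
finger_force: 0.0
clock: 37.3
ee_pos: [0.4244, -0.3225, 0.142]
tcp_rot: [179.9, -0.1, 0.3]
ft_force: [-0.4, -1.1, 0.5]
finger_gap: 0.0397
finger_force: 0.0
[ 0.42443383 -0.32249508  0.14203593]
('red', 349) [ 0.4243 -0.3227] (np.float64(321.1), np.float64(206.5))
('yellow', 409) [ 0.4435 -0.2265] (np.float64(202.4), np.float64(183.5))
('yellow', 885) [ 0.4302 -0.2058] (np.float64(179.1), np.float64(199.1))
('blue', 7119) [ 0.4739 -0.2361] (np.float64(210.1), np.float64(145.6))
('blue', 378) [ 0.4339 -0.3808] (np.float64(392.0), np.float64(195.8))
```

```bash
python3 -m crank '[0,0,-35,0,40, 0,0,-32,0,40, 0,0,-27,0,40, 0,0,0,0,40, 0,0,0,0,40]' && python3 -m crank '[0,0,0,0,25, 0,0,0,0,8, 0,0,0,0,8, 0,0,0,0,8, 0,0,0,0,8]' && python3 -m crank '[0,0,5,0,8, 0,0,30,0,8, 0,0,45,0,8, 0,0,45,0,8, 0,0,30,0,8]' && python3 -m crank '[0,0,0,0,8]' | head -2
```

```text
clock: 37.85
ee_pos: [0.4242, -0.3224, 0.0476]
tcp_rot: [179.9, -0.1, 0.3]
ft_force: [0.3, 0.4, 0.5]
finger_gap: 0.0403
finger_force: 0.0
clock: 38.35
ee_pos: [0.4245, -0.3231, 0.0485]
tcp_rot: [179.8, -0.2, 0.2]
ft_force: [-0.1, 0.2, 7.1]
finger_gap: 0.0102
finger_force: 58.6
clock: 38.85
ee_pos: [0.4241, -0.3227, 0.2052]
tcp_rot: [179.8, -0.2, 0.2]
ft_force: [0.2, 0.1, 0.1]
finger_gap: 0.0101
finger_force: 58.9
clock: 38.95
ee_pos: [0.4257, -0.3244, 0.2069]
```

```bash
python3 -m crank '[15,25,0,0,8, 21,38,0,0,8, 21,38,0,0,8, 21,38,0,0,8, 21,38,0,0,8]' && python3 -m crank '[21,38,0,0,8, 21,38,0,0,8, 21,35,0,0,8, 8,14,0,0,8, 0,0,0,0,8]' && python3 -m crank '[0,0,0,0,8, 0,0,-18,0,8, 0,0,0,0,8, 0,0,0,0,8, 0,0,0,0,8]'; python3 tubelean.py s14
```

```text
clock: 39.45
ee_pos: [0.5221, -0.1431, 0.2007]
tcp_rot: [-180.0, 0.1, 0.2]
ft_force: [-0.1, -0.1, -0.6]
finger_gap: 0.0104
finger_force: 58.9
clock: 39.95
ee_pos: [0.5933, -0.0179, 0.2005]
tcp_rot: [-180.0, 0.1, 0.4]
ft_force: [-1.1, -1.2, 0.5]
finger_gap: 0.0103
finger_force: 58.9
clock: 40.45
ee_pos: [0.5934, -0.021, 0.1841]
tcp_rot: [180.0, -0.0, 0.1]
ft_force: [-0.2, -0.2, -0.8]
finger_gap: 0.0106
finger_force: 58.9
[ 0.59340089 -0.02103049  0.18405344]
0.0 (np.float64(330.2), np.float64(159.9)) (np.int64(316), np.int64(327))
0.01 (np.float64(330.1), np.float64(156.0)) (np.int64(317), np.int64(332))
0.03 (np.float64(330.0), np.float64(148.1)) (np.int64(326), np.int64(332))
0.05 (np.float64(329.8), np.float64(140.0)) (np.int64(319), np.int64(332))
0.065 (np.float64(329.7), np.float64(133.8)) (np.int64(327), np.int64(332))
[160 170 193 247 266 255 321 325 215  29   8   6  11  26   7   7   5]
```

```bash
python3 -m crank '[1,0,-6,0,8, 0,0,0,0,8, 0,0,-4,0,8, 0,0,-4,0,8, 0,0,0,0,8]' && python3 -m crank '[0,0,-4,0,8, 0,0,0,0,8, 0,0,-4,0,8, 0,0,0,0,8]'
```

```text
clock: 41.0
ee_pos: [0.597, -0.0219, 0.1712]
tcp_rot: [179.7, -0.3, 0.3]
ft_force: [0.2, -2.2, 6.9]
finger_gap: 0.0105
finger_force: 60.0
clock: 41.4
ee_pos: [0.5992, -0.022, 0.1638]
tcp_rot: [179.8, -0.6, 0.2]
ft_force: [2.2, -2.4, 6.1]
finger_gap: 0.0104
finger_force: 59.7
```

```bash
python3 -m crank '[0,0,10,0,8, 0,0,12,0,8, 0,0,0,0,8, 0,0,0,0,8, 0,0,0,0,8]'; python3 tubelean.py s15; python3 - <<'E'
from blobs import *
s,im=snap('wrist','w15'); T=np.array(r.camera_model('wrist')['T_tool_cam']);K=np.array(r.camera_model('wrist')['K'])
for q in (0,.0445): 
    k=K@(np.linalg.inv(T)@[0,0,q,1])[:3]; print(k[:2]/k[2])
ref=cv2.cvtColor(cv2.imread('pics/w11.png'),cv2.COLOR_BGR2RGB)
for b in blobs(im,(200,100,440,340)): print(b, at('wrist',*b[2],s['ee_pos'][2]+.0565,s))
for v in range(160,236,8):
    g=im[v,290:350].astype(int).sum(1)//3; print(v,g[::2])
E
```

```text
clock: 41.9
ee_pos: [0.5936, -0.0196, 0.183]
tcp_rot: [-180.0, 0.1, 0.2]
ft_force: [-0.3, -0.4, -0.3]
finger_gap: 0.0102
finger_force: 58.9
[ 0.59363416 -0.01959385  0.18300377]
0.0 (np.float64(330.2), np.float64(160.2)) (np.int64(315), np.int64(338))
0.01 (np.float64(330.2), np.float64(156.3)) (np.int64(315), np.int64(337))
0.03 (np.float64(330.1), np.float64(148.3)) (np.int64(315), np.int64(332))
0.05 (np.float64(329.9), np.float64(140.3)) (np.int64(316), np.int64(332))
0.065 (np.float64(329.8), np.float64(134.2)) (np.int64(327), np.int64(332))
[164 204 242 253 247 318 317 293  73   8   5  16  87  56 129  32  18]
[321.11144685 223.46904367]
[320.96949039 203.4754625 ]
('red', 731, (np.float64(320.1), np.float64(263.6))) [ 0.5954 -0.019 ]
('orange', 1727, (np.float64(268.2), np.float64(240.5))) [0.608  0.0065]
('blue', 607, (np.float64(434.9), np.float64(260.7))) [ 0.5974 -0.0765]
160 [223 224 226 225 227 223 225 224 224 225 227 226 227 227 227 228 226 226
 224 226 228 227 225 225 224 189 168 167 166 156]
168 [154 163 218 223 224 222 222 220 222 210 154 148 141 132 128 125 146 221
 
[... 364 characters left out ...]
121 209 242 242
 242 239 229 225 225 225 225 167 159 161 169 165]
200 [241 241 240 241 241 241 227 142 121 124 116 112 113 113 145 210 226 239
 241 240 233 226 226 226 221 165 159 156 153 149]
208 [168 174 179 176 181 236 239 238 239 225 172 166 127  93  95  99 100  97
 116 210 239 215 202 194 216 159 158 160 174 181]
216 [169 167 169 170 164 169 168 167 167 169 166 156 114 106 115 117 130 124
 125 135 173 159  92  91 136 110 153 157 146 148]
224 [152 167 168 167 167 165 165 166 166 165 164 139 113 111 129 123 108  89
  65  96 151 166 148 108 130 107 130 159 177 177]
232 [108 164 165 165 167 165 164 163 166 164 159 130 123 122 124 128 116  91
  70  79 125 164 164 133 151 156 156 157 172 179]
```

```bash
python3 - <<'E'
from blobs import *
for n in ('side11','s13','s14','s15'):
    im=cv2.imread(f'pics/{n}.png'); h=cv2.cvtColor(im,cv2.COLOR_BGR2HSV)[130:165,290:350]
    m=cv2.inRange(h,(7,150,120),(18,255,255)); k,_,st,ce=cv2.connectedComponentsWithStats(m); i=1+st[1:,4].argmax(); 
    w=cv2.cvtColor(im,cv2.COLOR_BGR2GRAY)
    # block side face extents at rows 168, 175 ; columns at 
    g=cv2.cvtColor(im,cv2.COLOR_BGR2HSV)
    ext=[(v,[int(x)+290 for x in np.where((g[v,290:350,1]<45)&(g[v,290:350,2]>150))[0][[0,-1]]]) for v in (158,164,170,174)]
    col=w[150:195,[308,322,336]].T
    print(n,st[i],ce[i]+[290,130],ext)
    for c in col: print(c)
E
```

```text
side11 [ 26   9  10  22 144] [320.52777778 150.77083333] [(158, [297, 337]), (164, [290, 339]), (170, [304, 339]), (174, [304, 349])]
[119 119 115 115 133 156 160 157 161 165 166 165 163 166 167 214 204 154
 164 176 173 172 170 174 173 172 171 173 171 173 173 166 142 154 157 141
 117 105 110 111 103 102 101 103  98]
[131 132 133 128 128 127 125 123 123 160 150 215 243 239 240 231 194 170
 173 173 172 172 171 175 174 169 172 172 172 170 172 161 143 144 150 148
 149 150 151 150 145 207 204 157 148]
[ 70  68  70  57 199 244 242 243 241 241 239 239 239 239 241 225 180 168
 173 173 173 173 170 174 173 170 172 172 172 172 173 169 159 141 125 152
 171 176 161 143 139 187 186 152 151]
s13 [ 26   9  10  22 140] [320.55714286 150.84285714] [(158, [297, 337]), (164, [292, 339]), (170, [304, 339]), (174, [304, 349])]
[131 127 111 111 172 182 194 231 240 239 239 239 239 238 214 214 207 153
 164 169 172 172 172 174 173 176 172 172 174 171 172 163 146 153 158 142
 114 101 109 108 106 103 108 102 104]
[133 131 131 130 128 128 124 125 124 160 151 215 243 239 240 232 196 171
 171 169 172 173 175 169 1
[... 934 characters left out ...]
 188 188 153 154]
s15 [ 24   9  11  22 165] [319.2969697  150.38787879] [(158, [297, 335]), (164, [291, 340]), (170, [306, 340]), (174, [306, 349])]
[157 159 156 157 159 165 170 170 171 167 172 169 171 164 160 228 230 174
 164 166 166 164 166 166 168 167 167 170 167 168 165 160 146 150 155 141
 114 104 108 108 106 107 105 104 101]
[117 121 118 118 128 132 119 109 112 121 137 157 169 170 171 171 165 152
 154 158 161 157 157 157 158 159 159 154 155 158 161 154 149 149 150 150
 148 149 150 147 204 234 205 153 149]
[ 69  66  72  68  65  67  68  57 132 216 242 245 242 241 243 240 209 160
 167 168 168 167 167 167 164 166 165 166 169 167 174 204 189 142 133 174
 186 157 136 196 227 223 188 151 151]
```

The carrier's post has shifted (side 320.5→319.3): pressing on the rim tipped it. I put the red tube back in its cell, then reseat the carrier.

```bash
python3 -m crank '[0,0,25,0,8, -15,-25,0,0,8, -22,-39,0,0,8, -22,-39,0,0,8, -22,-39,0,0,8]' && python3 -m crank '[-22,-39,0,0,8, -22,-39,0,0,8, -22,-39,0,0,8, -22,-42,0,0,8, -1,-2,0,0,8]' && python3 -m crank '[0,0,-40,0,8, 0,0,-40,0,8, 0,0,-30,0,8, 0,0,0,0,8, 0,0,0,0,8]' && python3 -m crank '[0,0,0,0,8]' && python3 - <<'E'
from blobs import *
_,im=snap('top','top16')
for b in blobs(im): print(*b)
snap('side','side16')
E
```

```text
clock: 42.5
ee_pos: [0.5123, -0.1628, 0.2082]
tcp_rot: [-180.0, 0.0, 0.3]
ft_force: [-0.1, -0.8, 0.1]
finger_gap: 0.0104
finger_force: 58.9
clock: 43.0
ee_pos: [0.4223, -0.3281, 0.2083]
tcp_rot: [179.8, 0.0, -0.1]
ft_force: [0.1, -0.5, -1.4]
finger_gap: 0.0102
finger_force: 58.9
clock: 43.5
ee_pos: [0.4246, -0.3224, 0.0984]
tcp_rot: [-179.9, 0.0, 0.2]
ft_force: [0.1, -0.1, 0.6]
finger_gap: 0.0104
finger_force: 58.9
clock: 43.6
ee_pos: [0.4256, -0.3237, 0.1]
tcp_rot: [179.9, -0.1, 0.2]
ft_force: [0.6, -0.1, 0.3]
finger_gap: 0.0103
finger_force: 58.9
red 119 (np.float64(343.9), np.float64(194.0))
red 68 (np.float64(265.9), np.float64(225.6))
orange 104 (np.float64(262.5), np.float64(194.7))
yellow 57 (np.float64(352.1), np.float64(243.4))
blue 51 (np.float64(437.2), np.float64(155.2))
blue 29 (np.float64(247.3), np.float64(205.2))
blue 681 (np.float64(348.4), np.float64(231.4))
```

```bash
python3 -m crank '[0,0,-12,0,8, 0,0,0,0,8, 0,0,-5,0,8, 0,0,-5,0,8, 0,0,0,0,8]' && python3 -m crank '[0,0,-5,0,8, 0,0,-5,0,8, 0,0,0,0,8, 0,0,-5,0,8, 0,0,0,0,8]'
```

```text
clock: 44.2
ee_pos: [0.4239, -0.3225, 0.0756]
tcp_rot: [-179.9, 0.1, 0.2]
ft_force: [-0.5, 0.1, -0.6]
finger_gap: 0.01
finger_force: 58.9
clock: 44.7
ee_pos: [0.4241, -0.3226, 0.0609]
tcp_rot: [-180.0, 0.0, 0.2]
ft_force: [-0.4, -0.5, -0.4]
finger_gap: 0.0102
finger_force: 58.9
```

```bash
python3 -m crank '[0,0,-5,0,8, 0,0,-5,0,8, 0,0,0,0,8, 0,0,0,0,25, 0,0,0,0,40]' && python3 -m crank '[0,0,0,0,40, 0,0,40,0,40, 0,0,45,0,40, 0,0,45,0,40, 0,0,25,0,40]' && python3 -m crank '[16,37,0,0,45, 16,38,0,0,45, 16,38,0,0,45, 16,38,0,0,45, 16,38,0,0,45]' && python3 -m crank '[16,38,0,0,45, 16,38,0,0,45, 16,38,0,0,45, 16,38,0,0,45, 0,2,0,0,45]' && python3 -m crank '[0,0,0,0,45, 0,0,0,0,45, 0,0,0,0,45]'; python3 - <<'E'
from blobs import *
s,im=snap('wrist','w16');print(s['ee_pos'],s['tcp_rot'])
def post(im):
    h=cv2.cvtColor(im,cv2.COLOR_RGB2HSV)[150:260,270:370]; m=cv2.inRange(h,(7,150,100),(18,255,255)); k,_,st,ce=cv2.connectedComponentsWithStats(m);i=1+st[1:,4].argmax()
    b=cv2.inRange(h,(7,150,225),(18,255,255)); mm=cv2.moments(b,True)
    return st[i]+[270,150,0,0,0],ce[i]+[270,150],cv2.minAreaRect(cv2.findNonZero(m)),(mm['m10']/max(mm['m00'],1)+270,mm['m01']/max(mm['m00'],1)+150,mm['m00'])
def holes(im):
    g=cv2.cvtColor(im,cv2.COLOR_RGB2HSV); m=((g[...,2]>205)&(g[...,1]<40)).astype('uint8')*255
    m[:90]=0;m[300:]=0;m[:,:230]=0;m[:,420:]=0
    cs,_=cv2.findContours(m,cv2.RETR_EXTERNAL,cv2.CHAIN_APPROX_SIMPLE)
    return [(cv2.boundingRect(c),cv2.contourArea(c)) for c in cs if cv2.contourArea(c)>30]
old=cv2.cvtColor(cv2.imread('pics/w11.png'),cv2.COLOR_BGR2RGB)
for a in (old,im): print(*post(a)); print(holes(a))
for b in blobs(im,(200,90,440,300)): print(*b)
E
```

```text
clock: 45.2
ee_pos: [0.4244, -0.323, 0.0516]
tcp_rot: [180.0, -0.0, 0.2]
ft_force: [0.5, -0.3, 1.0]
finger_gap: 0.0386
finger_force: 0.0
clock: 45.7
ee_pos: [0.4256, -0.3242, 0.2104]
tcp_rot: [179.7, -0.2, 0.2]
ft_force: [0.5, 0.2, -0.3]
finger_gap: 0.0395
finger_force: 0.0
clock: 46.2
ee_pos: [0.5047, -0.1324, 0.2068]
tcp_rot: [180.0, -0.0, 0.2]
ft_force: [1.4, 0.2, 0.6]
finger_gap: 0.045
finger_force: 0.0
clock: 46.7
ee_pos: [0.5697, 0.0244, 0.2067]
tcp_rot: [-179.9, -0.1, 0.5]
ft_force: [0.2, -0.6, -0.3]
finger_gap: 0.0447
finger_force: 0.0
clock: 47.0
ee_pos: [0.5679, 0.0188, 0.2065]
tcp_rot: [180.0, 0.0, 0.1]
ft_force: [0.7, 0.1, -0.1]
finger_gap: 0.0449
finger_force: 0.0
[0.56788607 0.0187683  0.20648258] [1.79985627e+02 2.54604130e-02 1.15931067e-01]
[302 180  37  41 894] [319.26174497 198.01677852] ((50.0, 50.0), (40.0, 36.0), 90.0) (321.0025706940874, 200.11825192802056, 389.0)
[((395, 241, 11, 7), 34.5), ((401, 215, 15, 17), 75.5), ((251, 175, 6, 11), 35.0), ((399, 162, 12, 8), 33.5), ((248, 145, 137, 117), 7532.5), ((266, 131, 110, 11), 1016.0), ((382, 108, 26, 17), 137.0), ((322, 90, 27, 8), 44.0), ((298, 90, 10, 14), 50.0)]
[294 182  40  41 777] [313.49163449 201.08622909] ((44.5, 52.500003814697266), (37.26206588745117, 36.477603912353516), 78.69007110595703) (316.3227665706052, 201.9279538904899, 347.0)
[((393, 241, 12, 6), 31.0), ((399, 216, 15, 15), 71.0), ((243, 131, 136, 130), 8515.0), ((380, 108, 26, 17), 123.0), ((325, 90, 23, 6), 42.5), ((297, 90, 10, 15), 49.5)]
red 459 (np.float64(319.2), np.float64(253.2))
orange 30 (np.float64(302.8), np.float64(186.8))
orange 637 (np.float64(312.9), np.float64(202.2))
yellow 63 (np.float64(316.6), np.float64(143.4))
```

```bash
cat > rect.py <<'E'
from blobs import *
def rectify(im,s,z,x0=.50,x1=.64,y0=-.06,y1=.10):
    # output: rows x from x1 down to x0, cols y from y1 down to y0, 1 px = 0.5 mm
    pts=[(150,120),(480,120),(480,300),(150,300)]; W=[at('wrist',*p,z,s) for p in pts]
    dst=np.float32([((y1-w[1])*2000,(x1-w[0])*2000) for w in W])
    H=cv2.getPerspectiveTransform(np.float32(pts),dst)
    return cv2.warpPerspective(im,H,(int((y1-y0)*2000),int((x1-x0)*2000)))
if __name__=='__main__':
    import json
    p,t=json.load(open('w11.json')); so=dict(ee_pos=p,tcp_rot=t)
    sn=dict(ee_pos=[.567886,.018768,.206483],tcp_rot=[179.986,.025,.116])
    for n,s in (('w11',so),('w16',sn)):
        im=cv2.cvtColor(cv2.imread(f'pics/{n}.png'),cv2.COLOR_BGR2RGB); R=rectify(im,s,.13)
        h=cv2.cvtColor(R,cv2.COLOR_RGB2HSV); g=cv2.cvtColor(R,cv2.COLOR_RGB2GRAY)
        np.set_printoptions(linewidth=250); print(n)
        for i in range(20,240,10): print(int(640-i/2),g[i,20:320:8]//10)
E
python3 rect.py
```

```text
w11
630 [18 17 18 20 11 10 20 15 10 10 10 10 10 10 10 10 10 10 10 10 10 10 10 10 10 10 10 10 21 10 10 17 16 18 18 18 13 17]
625 [19 20 19 15 17 22 23 23 22 22 23 23 23 23 23 22 22 23 23 23 23 23 23 23 23 23 23 23 23 22 17 18 15 16 18 17 17 17]
620 [19 17 14 15 17 22 23 23 23 23 23 23 23 23 23 23 22 22 23 23 23 23 23 23 23 23 23 23 23 23 17 18 15 19 17 14 18 17]
615 [20 19 16 17 14 13 14 13 13 14 13 14 14 14 14 14 14 14 14 14 14 14 14 14 14 14 14 14 14 14 14 18 18 16 16 16 17 14]
610 [16 19 17 24 24 24 24 24 24 24 24 24 24 24 24 24 24 24 24 24 24 24 24 24 24 24 24 24 24 24 24 24 13 17 16 16 19 17]
605 [19 19 18 24 24 24 24 24 24 24 24 24 24 24 24 24 24 24 24 24 24 24 24 24 24 24 24 24 24 24 24 24 12 13 16 18 19 14]
600 [17 14 17 24 24 20 14 23 21 24 24 24 24 24 24 24 24 24 24 24 24 24 24 24 24 24 23 18 14 16 24 24 17 17 13 18 19 19]
595 [17 16 13 24 24 13 13 23 24 24 24 24 24 24 24 24 24 24 24 24 24 24 24 24 24 24 24 17 12 11 24 24 17 19 19 17 19 20]
590 [20 20 17 24 24 18 14 13 14 24 24 24 24 24 24 24 24 24 24 24 24 24 24 24 24 24 18 14 13 16 24 24 18 14 16 14 16 18]
585 [18 19 19 24
[... 3487 characters left out ...]
 18 17 18 18 18 17 18 15 14 17 17 17 17 17 17 16 20 22 23 23 24 23 14 12 14 24 24 17 19 13 12 12 10]
545 [13 11 18 17 17 17 17 17 17 17 17 17 17 14 16 17 17 17 17 17 16 17 17 17 17 17 13 12 12 12 24 24 15 16 17 13 12 13]
540 [13 12 15 17 17 17 17 17 17 17 17 17 17 17 12 13 16 16 16 16 17 17 17 18 17 17 15 13 13 22 24 24 19 17 15 18 12 15]
535 [12 12 13 17 17 16 12 12 14 17 17 17 17 17 17 17 17 17 17 17 17 17 17 17 17 17 17 22 24 24 24 24 22 14 18 18 18 18]
530 [12 12 12 17 17 11 11 11 11 16 17 17 17 17 17 17 17 17 17 17 17 17 17 17 17 17 17 22 24 24 24 23 20 19 19 15 15 16]
525 [13 13 12 17 17 12 12 12 11 17 17 17 17 17 17 17 17 17 17 17 17 17 17 17 17 18 20 22 23 23 16 16 15 15 18 19 16 13]
```

Rectified read-out: the carrier is now yawed about +0.197 rad at about (.564,.026), pivoted out of the cone but still on the seats. I regrip its post, swing it back and reseat.

```bash
python3 -m crank '[-3,6,0,0.1,55, 0,0,0,0.095,55, 0,0,0,0,55, 0,0,0,0,55, 0,0,-25,0,55]' && python3 -m crank '[0,0,-25,0,55, 0,0,-15,0,55, 0,0,0,0,55, 0,0,0,0,55, 0,0,-6,0,55]' && python3 -m crank '[0,0,0,0,40, 0,0,0,0,30, 0,0,0,0,15, 0,0,0,0,15, 0,0,0,0,15]' && python3 -m crank '[0,0,0,0,15, 0,0,0,0,15]'
```

```text
clock: 47.55
ee_pos: [0.5685, 0.025, 0.1844]
tcp_rot: [179.8, -0.5, 11.2]
ft_force: [0.2, -0.3, 0.3]
finger_gap: 0.0552
finger_force: 0.0
clock: 48.05
ee_pos: [0.5671, 0.0257, 0.1371]
tcp_rot: [179.9, -0.2, 11.3]
ft_force: [-1.0, 0.2, 0.2]
finger_gap: 0.0549
finger_force: 0.0
clock: 48.55
ee_pos: [0.5658, 0.0263, 0.1362]
tcp_rot: [-180.0, -0.1, 11.4]
ft_force: [-0.3, 0.9, 4.3]
finger_gap: 0.0222
finger_force: 58.8
clock: 48.75
ee_pos: [0.5658, 0.0263, 0.1361]
tcp_rot: [-180.0, -0.1, 11.4]
ft_force: [-0.5, 1.2, 5.3]
finger_gap: 0.0222
finger_force: 59.0
```

```bash
python3 -m crank '[0,0,8,0,15, 0,0,10,0,15, 0,0,7,-0.1,15, 0,0,0,-0.095,15, 0,0,0,0,15]' && python3 -m crank '[0,0,0,0,15, 0,0,0,0,15, 0,0,0,0,15]'; python3 - <<'E'
from rect import *
np.set_printoptions(linewidth=250)
s,im=snap('wrist','w17'); print(s['ee_pos'],s['tcp_rot'],s['ft_force'],s['ft_torque'])
def show(im,h):
    f=dict(ee_pos=[.57,.02,.2],tcp_rot=[180,0,0]); R=rectify(im,f,.2+h); g=cv2.cvtColor(R,cv2.COLOR_RGB2GRAY)
    for i in range(50,250,8): print(int(640-i/2-570),g[i,20:320:8]//10)
print('w10');show(cv2.cvtColor(cv2.imread('pics/w10.png'),cv2.COLOR_BGR2RGB),.0042)
print('now');show(im,-.003)
E
```

```text
clock: 49.25
ee_pos: [0.5652, 0.026, 0.1607]
tcp_rot: [180.0, 0.0, 0.2]
ft_force: [-0.6, 0.5, -4.4]
finger_gap: 0.022
finger_force: 59.0
clock: 49.55
ee_pos: [0.5651, 0.0261, 0.1602]
tcp_rot: [-180.0, 0.0, 0.3]
ft_force: [0.2, 0.4, -4.5]
finger_gap: 0.022
finger_force: 59.0
[0.56514455 0.02608428 0.16023685] [-1.79997104e+02  3.70212174e-02  2.61888214e-01] [ 0.17709887  0.38728865 -4.53061898] [-0.01453277  0.02360558 -0.01131731]
w10
45 [14 16 17 15 13 13 13 13 13 13 13 13 13 13 13 13 13 13 13 13 13 14 14 14 14 14 14 14 14 14 14 14 18 13 17 18 15 16]
41 [17 17 18 23 23 23 23 23 23 23 23 23 23 23 23 23 23 23 23 23 23 23 23 23 23 23 23 23 23 23 23 23 19 16 17 14 15 12]
37 [15 16 16 23 23 23 23 23 23 23 23 23 23 23 23 23 23 23 23 23 23 23 23 23 23 23 23 23 23 23 23 23 18 19 18 16 13 16]
33 [18 19 16 23 23 23 20 20 23 23 23 23 23 23 23 23 23 24 23 23 23 23 23 23 23 23 23 17 13 22 23 23 15 18 13 17 15 16]
29 [18 15 15 23 23 19 11 13 23 23 23 23 23 23 23 23 23 23 23 23 23 23 23 23 23 23 22 16 11 11 23 23 13 16 12 18 14 14]
25 [17 14 16 23 23 13 12 13 13 21 23 23 23 23 23 23 23 23 23 23 2
[... 4533 characters left out ...]
17 17 20 19 15 19]
-31 [10 12 12 16 15 10 10 10  5  4  6  9  8  4 11 11 11 12 11 11 11  9  4 10 10  4  4  9 11 22 23 21 14 16 18 14 11  5]
-35 [10 11 16 16 12 12 11 10  4  4  9  9  6  3 11 11 11 11 11 11 11  9  4  9  9  5  4  5 15 23 23 22 17 16 10  8 10  7]
-39 [12 11 17 16 12 12 12  4  4  4  4  9  7  3 15 14 15 16 16 16 16 10  4 13  4  4  4  4 14 23 23 22 16 17 10 11 12  9]
-43 [ 8 10 18 13 12 12  4  4  4  4  4  4  5  3 16 16 16 16 16 16 16 14  4 11  4  4  4  5  4 17 23 22 17 15 12  8 11 13]
-47 [ 4  4 10  9  9 10  3  3  4  4  3  3  4  3 16 15 15 15 14 14 14 13  3  4  3  4  4  4  4  4 15 17 15  4  3  3  4  4]
-51 [4 3 3 3 3 3 3 4 3 3 3 3 4 3 6 7 7 6 6 9 9 9 3 3 3 3 3 3 3 3 4 4 4 3 3 4 4 4]
```

```bash
python3 -m crank '[3,-3,0,-0.02,15, 2.5,-2.5,0,0,15, 0,0,0,0,15, 0,0,0,0,15, 0,0,-8,0,15]' && python3 -m crank '[0,0,-5,0,15, 0,0,0,0,15, 0,0,-3,0,15, 0,0,0,0,15, 0,0,0,0,15]' && python3 -m crank '[0,0,-2,0,15, 0,0,0,0,15, 0,0,0,0,15]'
```

```text
clock: 50.1
ee_pos: [0.5719, 0.0205, 0.1532]
tcp_rot: [180.0, -0.2, -0.9]
ft_force: [0.5, 0.5, -4.1]
finger_gap: 0.0218
finger_force: 59.0
clock: 50.6
ee_pos: [0.5709, 0.0206, 0.1445]
tcp_rot: [-180.0, -0.0, -0.9]
ft_force: [-0.4, 0.3, -3.7]
finger_gap: 0.0218
finger_force: 59.0
clock: 50.9
ee_pos: [0.5709, 0.0206, 0.1425]
tcp_rot: [-180.0, 0.0, -0.9]
ft_force: [0.5, 0.3, -4.3]
finger_gap: 0.0223
finger_force: 59.0
```

```bash
for i in 1; do python3 -m crank '[0,0,-2,0,15, 0,0,0,0,15, 0,0,0,0,15]'; python3 -m crank '[0,0,-2,0,15, 0,0,0,0,15, 0,0,0,0,15]';  python3 -m crank '[0,0,-1.5,0,15, 0,0,0,0,15, 0,0,0,0,15]'; done | grep -E 'ee_pos|ft_force'
```

```text
ee_pos: [0.5708, 0.0206, 0.1404]
ft_force: [0.7, -0.3, -4.4]
ee_pos: [0.5713, 0.0205, 0.1386]
ft_force: [0.6, -0.1, -3.9]
ee_pos: [0.5717, 0.0204, 0.1373]
ft_force: [1.5, 0.3, -2.3]
```

```bash
(python3 -m crank '[0,0,-1.5,0,15, 0,0,0,0,15, 0,0,0,0,15]'; python3 -m crank '[0,0,-1.5,0,15, 0,0,0,0,15, 0,0,0,0,15]') | grep -E 'ee_pos|ft_force|rot'
```

```text
ee_pos: [0.5723, 0.0203, 0.1365]
tcp_rot: [180.0, -0.2, -0.9]
ft_force: [2.2, -0.0, 3.4]
ee_pos: [0.5726, 0.0202, 0.1363]
tcp_rot: [180.0, -0.3, -0.9]
ft_force: [0.6, 0.6, 10.1]
```

```bash
python3 -m crank '[0,0,1,0,22, 0,0,0,0,24, 0,0,0,0,30, 0,0,0,0,45, 0,0,0,0,45]' | grep ft && python3 -m crank '[0,0,20,0,45, 0,0,30,0,45, 0,0,20,0.016,45, -4,0,0,0,45, 0,0,0,0,45]' | grep ee && python3 -m crank '[0,0,0,0,45, 0,0,0,0,45, 0,0,0,0,45]' | grep ee; python3 - <<'E'
from rect import *
import json
np.set_printoptions(linewidth=250)
s,im=snap('wrist','w18'); print(s['ee_pos'],s['tcp_rot'])
json.dump([list(s['ee_pos']),list(s['tcp_rot'])],open('w18.json','w'))
R=rectify(im,s,.13); g=cv2.cvtColor(R,cv2.COLOR_RGB2GRAY)
for i in range(40,230,8): print(int(640-i/2),g[i,20:320:8]//10)
snap('side','side18')
a=cv2.imread('pics/side18.png'); h=cv2.cvtColor(a,cv2.COLOR_BGR2HSV)[130:165,290:350]
m=cv2.inRange(h,(7,150,120),(18,255,255)); k,_,st,ce=cv2.connectedComponentsWithStats(m); i=1+st[1:,4].argmax(); print(st[i],ce[i]+[290,130])
w=cv2.cvtColor(a,cv2.COLOR_BGR2GRAY); print(w[150:195,[322,336]].T)
E
```

```text
ft_force: [0.5, -0.2, 0.2]
ee_pos: [0.5654, 0.0208, 0.2043]
ee_pos: [0.5663, 0.0207, 0.2039]
[0.5662563  0.02066427 0.20387798] [-1.79979574e+02  1.22971819e-01 -1.89505245e-02]
620 [19 17 15 15 17 22 23 23 23 23 23 23 23 23 23 23 23 23 23 23 23 23 23 23 23 23 23 23 23 23 17 17 15 18 19 14 18 17]
616 [18 18 15 17 14 16 15 15 15 15 15 15 15 15 15 15 14 15 14 14 14 15 15 15 16 16 17 17 18 18 19 20 18 17 17 15 18 15]
612 [19 19 23 24 24 24 24 24 24 24 24 24 24 24 24 24 24 24 24 24 24 24 24 24 24 24 24 24 24 24 24 21 15 17 16 16 18 15]
608 [16 17 23 24 24 24 24 24 24 24 24 24 24 24 24 24 24 24 24 24 24 24 24 24 24 24 24 24 24 24 24 20 13 17 17 16 19 16]
604 [19 19 23 24 24 24 22 24 24 24 24 24 24 24 24 24 24 24 24 24 24 24 24 24 24 24 22 17 21 24 24 20 12 13 16 18 19 14]
600 [18 15 23 24 24 12 24 24 23 24 24 24 24 24 24 24 24 24 24 24 24 24 24 24 24 24 23 16 12 22 24 19 17 17 14 17 20 18]
596 [17 15 22 24 19 12 24 24 23 24 24 24 24 24 24 24 24 24 24 24 24 24 24 24 24 23 24 13 12 19 24 22 15 19 18 19 20 20]
592 [20 19 22 24 21 13 13 16 21 24 24 24 24 24 24 24 24 24 24 24 24 24 24 24 24 24
[... 1674 characters left out ...]
 17 17 17 21 23 24 24 24 14 16 17 18 19 17]
532 [11 11 15 17 13 13 13 14 17 17 17 17 17 17 17 17 17 17 17 17 17 17 17 17 17 17 17 24 24 24 24 23 17 17 20 15 15 19]
528 [12 13 14  9  6  6 10 16 17 17 17 17 17 17 17 17 17 17 17 17 17 17 17 17 17 17 17 24 24 24 24 23 16 18 19 18 15 15]
[ 26   8  11  23 145] [321.28965517 150.22758621]
[[123 122 127 124 120 125 122 120 122 166 154 213 242 239 239 242 218 152 152 162 169 170 165 166 166 168 167 170 165 170 168 158 148 146 148 149 149 149 147 153 146 204 205 157 147]
 [ 71  69  59 216 249 244 242 242 240 240 240 240 239 240 241 243 221 159 169 166 168 169 165 165 166 169 166 166 168 167 168 170 165 140 126 152 169 176 158 140 196 225 190 152 151]]
```

```bash
cat > meas.py <<'E'
from rect import *
import json,sys
def pose(n,z=.13):
    p,t=json.load(open(n+'.json')); s=dict(ee_pos=p,tcp_rot=t)
    R=rectify(cv2.cvtColor(cv2.imread(f'pics/{n}.png'),cv2.COLOR_BGR2RGB),s,z,y1=.12,y0=-.08,x1=.66)
    h=cv2.cvtColor(R,cv2.COLOR_RGB2HSV); g=h[...,2].astype(float); S=h[...,1].astype(float)
    L=[];Rt=[];B=[]
    for x in np.arange(.562,.608,.003):
        i=int((.66-x)*2000); row=g[i-1:i+2].mean(0)
        w=np.where(row>232)[0]; w=w[(w>60)&(w<340)]; L.append((x,.12-w.min()/2000)); Rt.append((x,.12-w.max()/2000))
    for y in np.arange(-.025,.066,.007):
        j=int((.12-y)*2000); col=g[:,j-1:j+2].mean(1)[60:240]  # x from .63 to .54
        # darkest strip between slide and block = back face; edge = first >232 after the darkest row in .605-.625
        k0=np.argmin(col[10:70])+10; k=k0+np.where(col[k0:]>205)[0][0]; B.append((y,.66-(k+60)/2000))
    f=lambda a:np.polyfit(*np.array(a).T,1)
    md=lambda a:np.median(np.array(a)[:,1]).round(4)
    print(n,'L',md(L),f(L)[0].round(3),'R',md(Rt),f(Rt)[0].round(3),'W',(md(L)-md(Rt)).round(4),'B',md(B),f(B)[0].round(3))
if __name__=='__main__':
    for n in sys.argv[1:]: pose(n)
E
python3 meas.py w11 w18
```

```text
w11 L 0.079 0.011 R -0.036 0.007 W 0.115 B 0.6135 0.112
w18 L 0.082 0.003 R -0.0335 0.02 W 0.1155 B 0.6145 0.198
```

```bash
python3 - <<'E'
from rect import *
import json
for n in ('w11','w18'):
    p,t=json.load(open(n+'.json')); s=dict(ee_pos=p,tcp_rot=t); im=cv2.cvtColor(cv2.imread(f'pics/{n}.png'),cv2.COLOR_BGR2RGB)
    R=rectify(im,s,.062,y1=.12,y0=-.08,x1=.66); g=cv2.cvtColor(R,cv2.COLOR_RGB2HSV)[...,2].astype(float)
    for x in (.612,.608,.604):
        i=int((.66-x)*2000); row=g[i-1:i+2].mean(0); w=np.where(row>210)[0]; w=w[(w>30)&(w<360)]; print(n,'slide',x,.12-w.min()/2000,.12-w.max()/2000)
    for z,(x0,x1) in ((.06,(.617,.635)),):
        Rr=rectify(im,s,z,y1=.12,y0=-.08,x1=.66); gg=cv2.cvtColor(Rr,cv2.COLOR_RGB2GRAY).astype(float)
        i=int((.66-.625)*2000); seg=gg[i-16:i+16].min(0); d=np.where(seg<115)[0]; d=d[(d>30)&(d<370)]; print('rail',.12-d.min()/2000,.12-d.max()/2000)
    for b in blobs(im,(280,230,370,290)): print(b,at('wrist',*b[2],.104,s))
    # pockets z=.13: dark blobs inside block
    R=rectify(im,s,.13,y1=.12,y0=-.08,x1=.66); g=cv2.cvtColor(R,cv2.COLOR_RGB2GRAY)
    for nm,(px,py) in dict(p3=(.595,.064),p2=(.595,-.021),p0=(.543,-.021),p1=(.543,.063)).items():
        i,j=int((.66-px)*2000),int((.12-py)*2000); w=cv2.GaussianBlur(g,(5,5),0)[i-26:i+27,j-26:j+27]; m=(w<150).astype('uint8'); M=cv2.moments(m,True)
        print(nm,M['m00'],(px-(M['m01']/M['m00']-26)/2000).round(4),(py-(M['m10']/M['m00']-26)/2000).round(4))
E
```

```text
w11 slide 0.612 0.08399999999999999 -0.03950000000000001Traceback (most recent call last):
  File "<stdin>", line 7, in <module>
    return umr_minimum(a, axis, None, out, keepdims, initial, where)
ValueError: zero-size array to reduction operation minimum which has no identity
```

```bash
cat > meas2.py <<'E'
from rect import *
import json,sys
for n in sys.argv[1:]:
    p,t=json.load(open(n+'.json')); s=dict(ee_pos=p,tcp_rot=t); im=cv2.cvtColor(cv2.imread(f'pics/{n}.png'),cv2.COLOR_BGR2RGB)
    R=rectify(im,s,.062,y1=.12,y0=-.08,x1=.66); g=cv2.cvtColor(R,cv2.COLOR_RGB2HSV)[...,2].astype(float)
    for x in (.612,.616):
        i=int((.66-x)*2000); row=g[i-1:i+2].mean(0); w=np.where(row>210)[0]; w=w[(w>30)&(w<360)]; print(n,'slide',x,(.12-w[[0,-1]]/2000).round(4) if len(w) else None)
    R=rectify(im,s,.06,y1=.12,y0=-.08,x1=.66); g=cv2.cvtColor(R,cv2.COLOR_RGB2GRAY); i=int((.66-.625)*2000)
    d=np.where(g[i-16:i+16].min(0)<115)[0]; d=d[(d>30)&(d<370)]; print('rail',(.12-d[[0,-1]]/2000).round(4))
    for b in blobs(im,(280,230,370,290)): print(b[:2],at('wrist',*b[2],.104,s))
    R=rectify(im,s,.13,y1=.12,y0=-.08,x1=.66); g=cv2.GaussianBlur(cv2.cvtColor(R,cv2.COLOR_RGB2GRAY),(5,5),0)
    for nm,(px,py) in dict(p3=(.595,.064),p2=(.595,-.021),p0=(.543,-.021),p1=(.543,.063)).items():
        i,j=int((.66-px)*2000),int((.12-py)*2000); m=(g[i-26:i+27,j-26:j+27]<150).astype('uint8'); M=cv2.moments(m,True)
        if M['m00']: print(nm,M['m00'],(px-(M['m01']/M['m00']-26)/2000).round(4),(py-(M['m10']/M['m00']-26)/2000).round(4))
E
python3 meas2.py w11 w18
```

```text
w11 slide 0.612 [ 0.084  -0.0395]
w11 slide 0.616 [ 0.0835 -0.04  ]
rail [ 0.089 -0.046]
('red', 554) [0.4917 0.0207]Traceback (most recent call last):
  File "meas2.py", line 14, in <module>
    if M['m00']: print(nm,M['m00'],(px-(M['m01']/M['m00']-26)/2000).round(4),(py-(M['m10']/M['m00']-26)/2000).round(4))
                                   ^^^^^^^^^^^^^^^^^^^^^^^^^^^^^^^^^^^^^^
AttributeError: 'float' object has no attribute 'round'
```

```bash
sed -i 's/print(nm,M.*/print(nm,int(M["m00"]),np.round([px-(M["m01"]\/M["m00"]-26)\/2000,py-(M["m10"]\/M["m00"]-26)\/2000],4))/' meas2.py; python3 meas2.py w11 w18
```

```text
w11 slide 0.612 [ 0.084  -0.0395]
w11 slide 0.616 [ 0.0835 -0.04  ]
rail [ 0.089 -0.046]
('red', 554) [0.4917 0.0207]
p3 333 [0.5928 0.065 ]
p2 379 [ 0.5938 -0.0223]
p0 605 [ 0.5428 -0.0207]
p1 814 [0.542 0.063]
w18 slide 0.612 [ 0.0835 -0.0395]
w18 slide 0.616 [ 0.0835 -0.04  ]
rail [ 0.089 -0.046]
('red', 564) [0.4919 0.0208]
p3 273 [0.5931 0.0681]
p2 371 [ 0.5958 -0.02  ]
p0 604 [ 0.544  -0.0189]
p1 1188 [0.5397 0.066 ]
```

```bash
python3 -m crank '[4,1,0,0.02,45, 0,0,0,0,45, 0,0,-25,0,45, 0,0,-25,0,45, 0,0,-15,0,45]' | grep -E 'ee_|force' && python3 -m crank '[0,0,0,0,45, 0,0,0,0,45, 0,0,-5,0,45, 0,0,-4,0,45, 0,0,0,0,45]' | grep -E 'ee_|force' && python3 -m crank '[0,0,0,0,30, 0,0,0,0,15, 0,0,0,0,15, 0,0,0,0,15, 0,0,0,0,15]' | grep -E 'ee_|force|gap' && python3 -m crank '[0,0,5,0,15, 0,0,5,0,15, 0,0,5,0,15, 0,0,0,0,15, 0,0,0,0,15]' | grep -E 'ee_|force|gap' && python3 -m crank '[0,0,0,0,15, 0,0,0,0,15]' | grep -E 'ee_|rot'; python3 - <<'E'
from rect import *
import json
np.set_printoptions(linewidth=250)
s,im=snap('wrist','w19'); json.dump([list(s['ee_pos']),list(s['tcp_rot'])],open('w19.json','w')); print(s['ee_pos'],s['tcp_rot'])
snap('side','side19')
def show(im,h,x):
    f=dict(ee_pos=[.57,.02,.2],tcp_rot=[180,0,0]); R=rectify(im,f,.2+h,y1=.12,y0=-.08,x1=.66); g=cv2.cvtColor(R,cv2.COLOR_RGB2HSV)[...,2].astype(float)
    o=[]
    for xx in x:
        row=g[int((.66-.57-xx)*2000)]; w=np.where(row>225)[0]; w=w[(w>60)&(w<340)]; o.append(np.round([100-w[0]/2,100-w[-1]/2],1))
    b=[]
    for y in (-40,-30,-15,10,20,35):
        col=g[:,int((.1-y/1000)*2000)]; k=np.where(col[60:]>225)[0]; k=[q for q in k if col[60+q:60+q+8].min()>215][0]; b.append(90-(k+60)/2)
    print(*o,'back',b)
show(cv2.cvtColor(cv2.imread('pics/w10.png'),cv2.COLOR_BGR2RGB),.0042,(.015,.012,.04,.037))
for h in (-.002,.002): show(im,h,(.015,.012,.04,.037))
E
```

```text
ee_pos: [0.5701, 0.0217, 0.1384]
ft_force: [0.7, 0.2, 0.1]
finger_force: 0.0
ee_pos: [0.5708, 0.0216, 0.131]
ft_force: [0.2, -0.0, 0.8]
finger_force: 0.0
ee_pos: [0.5709, 0.0213, 0.1313]
ft_force: [-1.3, -0.9, 3.2]
finger_gap: 0.0226
finger_force: 58.9
ee_pos: [0.5708, 0.0217, 0.146]
ft_force: [0.2, 0.6, -3.4]
finger_gap: 0.0223
finger_force: 59.1
ee_pos: [0.5706, 0.0216, 0.1457]
tcp_rot: [-180.0, 0.0, 1.1]
[0.57062947 0.02163943 0.14571871] [-1.79992097e+02  3.30489657e-02  1.13245765e+00]
[ 58.5 -56.5] [ 58.  -56.5] [ 58.5 -56.5] [ 58.5 -56.5] back [np.float64(43.5), np.float64(59.5), np.float64(59.5), np.float64(59.0), np.float64(59.5), np.float64(59.0)]
[ 60.5 -55. ] [ 60.5 -55.5] [ 60. -55.] [ 60. -55.] back [np.float64(56.5), np.float64(57.0), np.float64(57.0), np.float64(43.0), np.float64(58.0), np.float64(43.0)]
[ 59. -54.] [ 59. -54.] [ 58.5 -53.5] [ 59. -54.] back [np.float64(57.0), np.float64(57.5), np.float64(57.5), np.float64(44.0), np.float64(58.0), np.float64(54.0)]
```

```bash
(python3 -m crank '[-1.3,-4,0,-0.016,15, 0,0,-4,0,15, 0,0,-4,0,15, 0,0,0,0,15, 0,0,0,0,15]'; python3 -m crank '[0,0,-2,0,15, 0,0,0,0,15, 0,0,-2,0,15, 0,0,0,0,15, 0,0,0,0,15]'; python3 -m crank '[0,0,-1.5,0,15, 0,0,0,0,15, 0,0,0,0,15]'; python3 -m crank '[0,0,-1.5,0,15, 0,0,0,0,15, 0,0,0,0,15]') | grep -E 'ee_|ft_|rot'
```

```text
ee_pos: [0.5694, 0.0176, 0.1377]
tcp_rot: [-180.0, 0.0, 0.2]
ft_force: [-0.1, -0.8, -4.1]
ee_pos: [0.5695, 0.0176, 0.1339]
tcp_rot: [-180.0, 0.0, 0.2]
ft_force: [-0.2, 0.5, -4.0]
ee_pos: [0.5697, 0.0176, 0.1325]
tcp_rot: [180.0, -0.0, 0.2]
ft_force: [0.1, 0.4, -4.1]
ee_pos: [0.5703, 0.0175, 0.1315]
tcp_rot: [180.0, -0.1, 0.2]
ft_force: [0.3, 1.4, -1.2]
```

```bash
(python3 -m crank '[0,0,-1.5,0,15, 0,0,0,0,15, 0,0,0,0,15]'; python3 -m crank '[0,0,0,0,24, 0,0,0,0,26, 0,0,0,0,30, 0,0,0,0,45, 0,0,0,0,45]'; python3 -m crank '[0,3,20,0,45, 0,0,30,0,45, 0,0,22,0,45, -2,0,0,0,45, 0,0,0,0,45]';python3 -m crank '[0,0,0,0,45, 0,0,0,0,45, 0,0,0,0,45]' )| grep -E 'ee_|ft_'; python3 - <<'E'
from rect import *
import json
s,im=snap('wrist','w20'); json.dump([list(s['ee_pos']),list(s['tcp_rot'])],open('w20.json','w')); print(s['ee_pos'],s['tcp_rot'])
_,a=snap('side','side20'); h=cv2.cvtColor(a,cv2.COLOR_RGB2HSV)[130:165,290:350]
m=cv2.inRange(h,(7,150,120),(18,255,255)); k,_,st,ce=cv2.connectedComponentsWithStats(m); i=1+st[1:,4].argmax(); print(st[i],ce[i]+[290,130])
E
python3 meas.py w11 w20; python3 meas2.py w20
```

```text
ee_pos: [0.5705, 0.0175, 0.1312]
ft_force: [-1.0, 0.5, 5.7]
ee_pos: [0.5694, 0.0175, 0.1291]
ft_force: [1.3, 0.1, 0.7]
ee_pos: [0.567, 0.0206, 0.2013]
ft_force: [-0.8, -0.1, 0.0]
ee_pos: [0.5669, 0.0206, 0.2003]
ft_force: [-0.8, -0.1, 0.0]
[0.56693952 0.02064685 0.20034786] [-1.79977224e+02  1.26667687e-01  2.11043013e-01]
[ 26   9  10  22 143] [320.52447552 150.72027972]
w11 L 0.079 0.014 R -0.036 0.009 W 0.115 B 0.6135 0.112
w20 L 0.078 0.008 R -0.037 0.012 W 0.115 B 0.6135 0.112
w20 slide 0.612 [ 0.0835 -0.0395]
w20 slide 0.616 [ 0.0835 -0.04  ]
rail [ 0.089 -0.046]
('red', 573) [0.4918 0.0207]
p3 316 [0.5924 0.0638]
p2 399 [ 0.5941 -0.0235]
p0 597 [ 0.5432 -0.0223]
p1 1173 [0.5395 0.0627]
```

```bash
python3 - <<'E'
from h import *
L=lambda n:cv2.cvtColor(cv2.imread(f'pics/{n}.png'),cv2.COLOR_BGR2GRAY).astype(np.float32)
for (y0,y1,x0,x1) in ((152,186,314,345),(138,160,312,328),(165,186,300,345),(185,200,296,352)):
    for n in ('s13','side18','side20'):
        a,b=L('side11')[y0:y1,x0:x1],L(n)[y0:y1,x0:x1]
        W=np.eye(2,3,dtype=np.float32)
        cc,W=cv2.findTransformECC(a,b,W,cv2.MOTION_TRANSLATION,(3,200,1e-6),None,1)
        print((y0,x0),n,W[:,2].round(3),round(cc,4),np.abs(a-b).mean().round(2))
E
```

```text
(152, 314) s13 [ 0.038 -0.015] 0.9907 2.64
(152, 314) side18 [ 0.311 -0.505] 0.9436 10.65
(152, 314) side20 [0.044 0.056] 0.9934 3.45
(138, 312) s13 [0.075 0.02 ] 0.926 9.2
(138, 312) side18 [ 1.235 -0.865] 0.8893 24.54
(138, 312) side20 [ 0.5   -0.068] 0.888 10.56
(165, 300) s13 [ 0.022 -0.008] 0.9977 1.92
(165, 300) side18 [0.155 0.258] 0.9535 6.29
(165, 300) side20 [0.055 0.194] 0.9794 3.16
(185, 296) s13 [0.006 0.002] 0.9972 2.15
(185, 296) side18 [-0.026 -0.104] 0.9745 3.11
(185, 296) side20 [0.005 0.016] 0.9952 2.39
```

Carrier is seated again (post in the side view 320.52,150.72 against 320.53,150.77 before). Now the red tube again, this time measuring its lean in the hand.

```bash
(python3 -m crank '[-12,-28,0,0,40, -18,-43,0,0,40, -18,-43,0,0,40, -18,-43,0,0,40, -18,-43,0,0,40]'; python3 -m crank '[-18,-43,0,0,40, -18,-43,0,0,40, -18,-43,0,0,40, -5,-14,0,0,40, 0,0,0,0,40]'; python3 -m crank '[0,0,-30,0,40, 0,0,-30,0,40, 0,0,0,0,40, 0,0,0,0,40, 0,0,0,0,40]') | grep ee_; python3 - <<'E'
from blobs import *
s,im=snap('wrist','w21');print(s['ee_pos'])
for b in blobs(im,(150,100,560,330)):
    print(b[:2],at('wrist',*b[2],.105,s),b[2])
E
```

```text
ee_pos: [0.4828, -0.1808, 0.2014]
ee_pos: [0.424, -0.3245, 0.2013]
ee_pos: [0.4258, -0.3223, 0.1428]
[ 0.42579257 -0.32230459  0.14282615]
('red', 344) [ 0.4239 -0.3219] (np.float64(320.4), np.float64(208.2))
('yellow', 423) [ 0.4434 -0.2263] (np.float64(203.0), np.float64(184.9))
('yellow', 874) [ 0.4302 -0.2058] (np.float64(180.1), np.float64(200.3))
('blue', 7149) [ 0.4746 -0.2359] (np.float64(210.6), np.float64(146.2))
('blue', 376) [ 0.4336 -0.3803] (np.float64(391.3), np.float64(197.5))
```

```bash
cat > inhand.py <<'E'
from blobs import *
import sys
T=np.array(r.camera_model('wrist')['T_tool_cam']);K=np.array(r.camera_model('wrist')['K'])
def px(p): k=K@(np.linalg.inv(T)@[*p,1])[:3]; return k[:2]/k[2]
ims=[cv2.GaussianBlur(cv2.imread(f'pics/{n}.png'),(3,3),0).astype(float) for n in sys.argv[1:]]
sd=np.std(ims,0).sum(2)
for q in (.046,.04,.034,.028,.02,.01,0,-.01):
    u,v=px([0,0,q]); row=sd[int(round(v)),280:362]; w=px([0,.0065,q])[0]-px([0,-.0065,q])[0]
    c=np.where(row<14)[0]+280; print(q,(round(u,1),round(v,1)),'w',round(w,1),c.tolist())
E
(python3 -m crank '[-1,0,-35,0,40, 0,0,-32,0,40, 0,0,-27,0,40, 0,0,0,0,40, 0,0,0,0,40]'; python3 -m crank '[0,0,0,0,25, 0,0,0,0,8, 0,0,0,0,8, 0,0,0,0,8, 0,0,0,0,8]'; python3 -m crank '[0,0,5,0,8, 0,0,30,0,8, 0,0,45,0,8, 0,0,45,0,8, 0,0,30,0,8]'; python3 -m crank '[0,0,0,0,8, 0,0,0,0,8]') | grep -E 'ee_|gap|ft'
S='import sys;from h import *;snap("wrist",sys.argv[1])'
python3 -c "$S" t1; python3 -m crank '[14,25,0,0,8, 0,0,0,0,8]' >/dev/null; python3 -c "$S" t2; python3 -m crank '[20,36,0,0,8, 0,0,0,0,8]' >/dev/null; python3 -c "$S" t3;  python3 -m crank '[20,36,0,0,8, 0,0,0,0,8]'|grep ee; python3 -c "$S" t4; python3 inhand.py t1 t2 t3 t4
```

```text
ee_pos: [0.4242, -0.3229, 0.0484]
ft_force: [0.4, 0.1, -0.3]
finger_gap: 0.0403
ee_pos: [0.4246, -0.3234, 0.0494]
ft_force: [0.1, 0.2, 6.9]
finger_gap: 0.0103
ee_pos: [0.4243, -0.3232, 0.2062]
ft_force: [0.7, -0.5, -0.6]
finger_gap: 0.0104
ee_pos: [0.4236, -0.3224, 0.2034]
ft_force: [-0.7, 0.2, -1.0]
finger_gap: 0.0101
ee_pos: [0.4778, -0.2232, 0.2016]
0.046 (np.float64(321.0), np.float64(202.9)) w 15.1 []
0.04 (np.float64(321.0), np.float64(205.2)) w 15.5 [316, 317, 318, 319, 320, 321, 322, 323]
0.034 (np.float64(321.0), np.float64(207.5)) w 15.9 [315, 316, 317, 318, 319, 320, 321, 322, 323, 324, 325, 338]
0.028 (np.float64(321.0), np.float64(210.0)) w 16.3 [315, 316, 317, 318, 319, 320, 321, 322, 323, 324, 325]
0.02 (np.float64(321.0), np.float64(213.5)) w 16.9 [314, 315, 316, 317, 318, 319, 320, 321, 322, 323, 324, 325, 326]
0.01 (np.float64(321.1), np.float64(218.2)) w 17.7 [314, 315, 316, 317, 318, 319, 320, 321, 322, 323, 324]
0 (np.float64(321.1), np.float64(223.5)) w 18.5 [314, 315, 316, 317, 318, 319, 320, 321, 322, 323, 324, 325, 326, 327]
-0.01 (np.float64(321.2), np.float64(229.2)) w 19.5 [314, 315, 316, 317, 318, 319, 320, 321, 322, 323, 324, 325, 326, 327, 328]
```

```bash
(python3 -m crank '[10,30,0,0,8, 14,43,0,0,8, 14,43,0,0,8, 14,43,0,0,8, 13,41,0,0,8]';python3 -m crank '[0,0,0,0,8, 0,0,0,0,8, 0,0,-16,0,8, 0,0,0,0,8, 0,0,0,0,8]';python3 -m crank '[0,0,0,0,8, 0,0,0,0,8]') | grep ee; python3 tubelean.py s22; python3 -c "
from h import *
snap('wrist','w22')"
```

```text
ee_pos: [0.5429, -0.0257, 0.2021]
ee_pos: [0.5421, -0.0272, 0.1862]
ee_pos: [0.5429, -0.0263, 0.187]
[ 0.54288423 -0.02625736  0.18702207]
0.0 (np.float64(309.8), np.float64(159.8)) (np.int64(309), np.int64(315))
0.01 (np.float64(309.6), np.float64(155.9)) (np.int64(303), np.int64(316))
0.03 (np.float64(309.3), np.float64(147.9)) (np.int64(308), np.int64(313))
0.05 (np.float64(309.0), np.float64(139.7)) (np.int64(306), np.int64(317))
0.065 (np.float64(308.8), np.float64(133.6)) (np.int64(306), np.int64(312))
[209 207 225  40  69  58  76  90  98 171 211 211 187 125  15  10  12]
```

```bash
python3 - <<'E'
from h import *
im=cv2.imread('pics/s22.png').astype(int);bg=cv2.imread('pics/side20.png').astype(int);d=np.abs(im-bg).sum(2)
e=[.54288,-.02626,.18702]
for h in (-.006,-.003,0,.004,.008,.015,.02,.03,.04,.05,.06):
    u,v=pj('side',[e[0],e[1],e[2]-.0445+h]); print(h,u.round(1),v.round(1),d[int(round(v)),298:324])
E
```

```text
-0.006 309.8 162.2 [  4   4   6  14   2   5   4  12   7  51 194 234 218 229 233 179  28   5
   9   4   1   3   6  10   2   1]
-0.003 309.8 161.0 [  3   4   6   9   9  13   2   6   7   4  77 235 230 232 229 236 177  56
   1   3   8   4   4   4   1   4]
0 309.8 159.8 [  6   5   4   8   4  10   5   6  15  14  39 127 178 209 227 213 174 128
   4   3   2  11   6   5  13   4]
0.004 309.7 158.3 [  3   3   7  10   4   9 108 249 198  74 133 113  85 101 236 170  55 139
  16   8  11   8  15  14  12  17]
0.008 309.7 156.7 [  1   3  12  13   5  26 186 236 212  69 117 103  77  51 214 214 233 232
  57   4   5  10   9   3  11   5]
0.015 309.6 153.9 [  5   4   1   2   5   7   7  10  25  84  61  61  69  35  20 126 236 157
  18   6   5  12  15  15   5  16]
0.02 309.5 151.9 [ 3  4  4  3  6 10 17  8 22 70 37 52 56 19 23 19 10 23 23  8  9  7  7  5
  7  6]
0.03 309.3 147.9 [  2   8   4  10   6   4   5   6  10  24 105  45  26  31  19   9  10  14
   4   4  11  15   7  17  17   6]
0.04 309.2 143.8 [  5   7   1   2   4   5   2   5   8  19  59  33 110 117  32 237   4  25
   6   4  18  24   7   2  23   7]
0.05 309.0 139.7 [ 2  2 17 11  4  6  3 16 61 58 96 58 84 70  8  7  5  8  6 29 21  2  6  4
 12  4]
0.06 308.9 135.6 [  8   5  13   5   7   2   2  19  25 122 294 221 125  43  21  18   4   4
  16   3   6  14  10   8   1  12]
```

```bash
(python3 -m crank '[0,3.5,-6,0,8, 0,0,0,0,8, 0,0,-3,0,8, 0,0,0,0,8, 0,0,0,0,8]';python3 -m crank '[0,0,-3,0,8, 0,0,0,0,8, 0,0,0,0,8]';python3 -m crank '[0,0,-2,0,8, 0,0,0,0,8, 0,0,0,0,8]') | grep -E 'ee|ft'
```

```text
ee_pos: [0.5425, -0.0218, 0.1773]
ft_force: [1.0, 0.1, -0.3]
ee_pos: [0.5433, -0.0221, 0.1752]
ft_force: [-0.9, 0.5, 5.0]
ee_pos: [0.5443, -0.0224, 0.1747]
ft_force: [-0.7, 0.7, 12.2]
```

```bash
python3 -m crank '[0,0,4,0,8, 0,0,0,0,8, 0,0,0,0,8, 0,0,0,0,8]' | grep -E 'ee|ft'; python3 - <<'E'
from rect import *
import json
np.set_printoptions(linewidth=250)
s,im=snap('wrist','w23'); print(s['ee_pos']); json.dump([list(s['ee_pos']),list(s['tcp_rot'])],open('w23.json','w'))
g=cv2.cvtColor(im,cv2.COLOR_RGB2GRAY)
for v in range(184,214,2): print(v,g[v,292:352:2]//10)
R=rectify(im,s,.13,y1=.12,y0=-.08,x1=.66); q=cv2.cvtColor(R,cv2.COLOR_RGB2GRAY)
print('world')
for x in np.arange(.56,.525,-.002): print(x.round(3),q[int((.66-x)*2000),int((.12--.002)*2000):int((.12+.042)*2000):3]//10)
E
python3 meas.py w20 w23
```

```text
ee_pos: [0.5421, -0.0218, 0.1759]
ft_force: [-0.1, 0.2, 0.5]
[ 0.54207671 -0.02179422  0.17586862]
184 [19 23 23 23 23 23 23 23 23 23 23 23 23 23 23 23 23 23 23 23 23 23 23 23 19 15 15 15 14 15]
186 [19 23 23 23 23 23 23 23 23 23 23 23 23 23 23 23 23 23 23 23 23 23 23 23 18 15 15 15 14 15]
188 [20 23 23 23 23 23 23 23 23 23 23 23 23 23 23 23 23 23 23 23 23 23 23 23 17 15 15 16 16 16]
190 [23 23 23 23 23 23 23 23 23 23 23 23 23 23 23 23 23 23 23 23 23 23 23 23 17 15 15 17 17 16]
192 [23 23 23 23 23 23 23 23 23 23 23 23 23 23 22 22 23 23 23 23 23 23 23 23 17 15 15 18 18 17]
194 [23 23 23 23 23 23 23 23 23 23 23 22 22 23 23 22 19 20 23 23 23 23 23 23 17 15 16 19 18 17]
196 [23 23 23 23 23 23 23 23 23 23 22 19 22 22 23 23 21 15 17 23 23 23 23 23 17 15 16 18 17 17]
198 [23 23 23 23 23 23 23 23 23 23 17 11 13 17 21 22 18 11 12 21 23 23 23 23 17 15 15 17 17 17]
200 [23 23 23 23 23 23 23 23 23 22 15 10 11 11 12 12 12 11 11 18 23 23 23 23 17 15 15 17 18 17]
202 [23 23 23 23 23 23 23 23 23 22 14 11 11 12 11 12 12 11 11 16 23 23 23 23 16 15 15 16 17 16]
204 [23 23 23 23 23 23 23 23 23 23 15 11 
[... 1453 characters left out ...]
9 11  9  9  9  9  9 10 11 15 21 23 23 23 23 23 17 15 15]
0.536 [20 22 22 22 23 23 21 17 15 10  9  9  9  9  9  9 12 20 23 23 23 23 23 23 16 13 15]
0.534 [16 16 16 16 19 21 17 16 14 10  9  9  9 10 10  9 13 20 23 23 23 23 23 23 15 10 12]
0.532 [16 16 16 16 16 16 16 16 14 10  9  9 10 11 12 11 12 19 23 23 23 23 23 22 14 10 12]
0.53 [16 16 16 16 16 16 16 16 14 10 10 11 12 12 13 12 12 17 21 21 21 21 21 20 13 10 12]
0.528 [16 16 16 16 16 16 16 16 13 11 11 11 12 12 11  9 10 12 16 16 16 16 16 15 12 10 13]
0.526 [16 16 16 16 16 16 16 16 13 11 11 11 11 12 11  9  8 10 15 16 16 16 16 15 12 10 14]
w20 L 0.078 0.011 R -0.037 0.016 W 0.115 B 0.6135 0.113
w23 L 0.078 0.009 R -0.0365 0.0 W 0.1145 B 0.62 -0.014
```

```bash
python3 inhand.py t1 t2 t3 t4 w22| head -0; python3 - <<'E'
from h import *
np.set_printoptions(linewidth=250)
for n in ('t3','t4','w22','w23'):
    g=cv2.cvtColor(cv2.imread(f'pics/{n}.png'),cv2.COLOR_BGR2GRAY); print(n)
    for u in (318,321): print(u,g[194:226,u])
im=r.camera('side'); cv2.imwrite('pics/s23.png',im[...,::-1]); bg=cv2.imread('pics/side20.png').astype(int);d=np.abs(im[...,::-1].astype(int)-bg).sum(2)
e=r.state()['ee_pos'];print(e)
for h in (0,.004,.008,.015,.02,.03,.04,.05,.06):
    u,v=pj('side',[e[0],e[1],e[2]-.0445+h]); print(h,u.round(1),v.round(1),d[int(round(v)),298:324])
E
```

```text
t3
318 [166 158 146 129  95  96 119 123 124 126 115  99  94  93  97  95  92  94  94  95 102 115 123 120 122 121 119 117 119 119 123 132]
321 [193 186 175 162 151 145 132 122 117 125 117 101 100  98  98 100  98  99 107 117 120 127 130 127 129 127 124 120 119 115 123 125]
t4
318 [113 113 112 112 112 112 111  99  96 109 109  96  91  90  95  93  94  92  92  92 100 112 121 121 117 120 119 120 117 118 121 130]
321 [110 110 111 111 107 111 110 105 107 117 112  98  96  98  96  96  98  98 108 116 120 128 129 127 125 121 118 117 116 113 122 124]
w22
318 [236 234 211 132 116 115 114 115 117 122 112  99  95  97  97  93  94  95  94  97 103 108 117 115 117 118 118 116 111 116 118 124]
321 [162 141 116 113 111 117 116 116 117 121 112  98  97  99  95  98  98  95 106 111 115 125 126 124 123 122 123 122 120 114 113 119]
w23
318 [231 236 226 204 176 127 113 114 120 120 111  97  97  94  98  97  96  95  94  96 102 111 119 120 119 119 115 116 114 114 119 128]
321 [234 237 236 235 222 169 129 122 123 125 116 102 100  99 100  97  99  99 108 118 117 125 130 125 125 124 122 117 111 109 111 114]
[ 0.54224165 -
[... 459 characters left out ...]
 56 147 238 151   4 144  18   3  14   9   5  13  12  24]
0.02 309.4 155.9 [  7   7   4   1  12   9 125 177  84 141 104  77  72  30  94 168 227 238 135   8   5  12   4   8   4   2]
0.03 309.3 151.9 [ 4  5  4  0  1  4 13 11 35 24 85 63 27 36 33  2  7 18  8 10 23 11 17  3 17  3]
0.04 309.1 147.9 [ 8  6  5  6  1  2  6 14 19 30 77 34 33 19 24  8  3  2  6 18 14 12  8 11  4 16]
0.05 309.0 143.9 [  2  14   9   2   3   7   4  11  33  29  20 117 154  89  20 267   8  18  15  12  29  19   8   4   9  12]
0.06 308.8 139.8 [  5   3  10   6   5   7   4   6   9 119 196  12 201  70   3   8   5   3   6  48  23   3   6   4   7   6]Exception ignored on flushing sys.stdout:
BrokenPipeError: [Errno 32] Broken pipe
```

```bash
python3 - <<'E'
from rect import *
np.set_printoptions(linewidth=250)
s=dict(ee_pos=[.54262,.06263,.18802],tcp_rot=[180,0,.15]); im=cv2.cvtColor(cv2.imread('pics/w13.png'),cv2.COLOR_BGR2RGB)
g=cv2.cvtColor(im,cv2.COLOR_RGB2GRAY)
for u in (315,318,321,324): print(u,g[188:226,u])
R=rectify(im,s,.13,y1=.12,y0=-.08,x1=.66); q=cv2.cvtColor(R,cv2.COLOR_RGB2GRAY)
for x in np.arange(.56,.525,-.002): print(x.round(3),q[int((.66-x)*2000),int((.12-.082)*2000):int((.12-.042)*2000):3]//10)
g=cv2.cvtColor(cv2.imread('pics/w23.png'),cv2.COLOR_BGR2GRAY);print('red')
for u in (315,318,321,324): print(u,g[188:226,u])
E
```

```text
315 [244 244 242 235 230 231 214 168 127 119 120 120 118 121 120 126 126 122 120 119 117 116 120 121 122 121 118 118 120 119 119 118 121 120 120 119 119 119]
318 [243 243 236 231 241 243 243 237 206 140 122 123 122 130 129 126 125 125 125 126 125 123 123 122 124 126 125 124 125 124 125 125 125 124 126 125 124 122]
321 [243 241 231 224 235 243 244 242 225 159 136 136 138 138 134 131 131 130 129 131 132 131 129 130 132 131 131 133 131 131 131 130 129 129 130 129 127 127]
324 [244 243 236 214 190 186 182 166 140 128 126 130 128 130 134 139 138 132 131 129 131 132 132 130 132 131 133 129 129 131 131 129 131 131 128 124 128 126]
0.56 [11 11 18 24 24 24 24 24 24 24 24 24 24 24 24 24 24 24 24 24 24 24 24 24 24 24 24]
0.558 [11 11 18 24 24 24 24 24 24 24 24 24 24 24 24 24 24 24 24 24 24 24 24 24 24 24 24]
0.556 [11 11 19 24 24 24 24 24 24 24 24 24 24 24 24 24 24 24 24 24 24 24 24 24 24 24 24]
0.554 [11 11 17 23 24 24 24 24 24 24 24 24 24 24 24 24 24 24 24 24 24 24 24 24 24 24 24]
0.552 [12 11 17 23 24 24 24 24 24 24 24 24 24 24 24 24 24 24 24 24 24 24 24 24 24 24 24]
0.55 [11 11 17 24 24 24 
[... 1065 characters left out ...]
 17 16 14 12 12 12 12 13 13 13 13 14 16 17 17 17 17 17 20 22 22]
red
315 [237 238 236 236 237 233 222 219 211 149 117 111 111 112 111 112 114 114 104 102  95  90  90  91  93  93  91  94  97 108 108 111 111 111 111 114 113 120]
318 [237 236 236 236 230 222 231 236 226 204 176 127 113 114 120 120 111  97  97  94  98  97  96  95  94  96 102 111 119 120 119 119 115 116 114 114 119 128]
321 [235 237 235 236 227 222 234 237 236 235 222 169 129 122 123 125 116 102 100  99 100  97  99  99 108 118 117 125 130 125 125 124 122 117 111 109 111 114]
324 [237 236 236 238 230 209 198 217 219 216 187 132 120 122 120 119 124 118 108 104 102  96  98  98  99 109 120 121 127 114  97  96  94  86  81  78  76  85]
```

```bash
(python3 -m crank '[2,-0.7,0,0,8, 0,0,0,0,8, 0,0,0,0,8, 0,0,0,0,8]';python3 -m crank '[0,0,-2,0,8, 0,0,0,0,8, 0,0,0,0,8]';python3 -m crank '[0,0,-2,0,8, 0,0,0,0,8, 0,0,0,0,8]') | grep -E 'ee|ft'
```

```text
ee_pos: [0.5446, -0.0226, 0.1765]
ft_force: [-0.7, -0.2, 0.1]
ee_pos: [0.5445, -0.0226, 0.1744]
ft_force: [-0.1, -0.7, -0.2]
ee_pos: [0.5445, -0.0226, 0.1724]
ft_force: [-0.0, 0.1, 0.1]
```

```bash
(python3 -m crank '[0,0,-2,0,8, 0,0,0,0,8, 0,0,-2,0,8, 0,0,0,0,8, 0,0,0,0,8]';python3 -m crank '[0,0,-3,0,8, 0,0,0,0,8, 0,0,-3,0,8, 0,0,0,0,8]') | grep -E 'ee|ft'
```

```text
ee_pos: [0.5445, -0.0226, 0.1684]
ft_force: [-0.1, -0.4, -1.0]
ee_pos: [0.5444, -0.0226, 0.1621]
ft_force: [0.6, -0.2, -1.5]
```

```bash
(python3 -m crank '[0,0,-4,0,8, 0,0,0,0,8, 0,0,-4,0,8, 0,0,0,0,8, 0,0,0,0,8]';python3 -m crank '[0,0,-4,0,8, 0,0,0,0,8, 0,0,-4,0,8, 0,0,0,0,8]';python3 -m crank '[0,0,-4,0,8, 0,0,0,0,8]') | grep -E 'ee|ft'
```

```text
ee_pos: [0.5445, -0.0226, 0.1543]
ft_force: [1.5, 0.3, -0.3]
ee_pos: [0.5443, -0.0226, 0.146]
ft_force: [1.1, -1.0, -0.6]
ee_pos: [0.5443, -0.0225, 0.142]
ft_force: [0.4, -0.2, 0.5]
```

```bash
(python3 -m crank '[0,0,-1.5,0,8, 0,0,0,0,8, 0,0,0,0,20, 0,0,0,0,30, 0,0,0,0,30]';python3 -m crank '[0,0,20,0,30, 0,0,42,0,30, -6,-20,0,0,40, -13,-42,0,0,40, -13,-42,0,0,40]';python3 -m crank '[-13,-42,0,0,40, -13,-42,0,0,40, -13,-42,0,0,40, -13,-42,0,0,40, -13,-42,0,0,40]';python3 -m crank '[-13,-42,0,0,40, -1,-3,0,0,40, 0,0,-30,0,40, 0,0,-30,0,40, 0,0,0,0,40]'; python3 -m crank '[0,0,0,0,40, 0,0,0,0,40]') | grep ee_; python3 - <<'E'
from blobs import *
s,im=snap('wrist','w24');print(s['ee_pos'])
for b in blobs(im,(150,100,560,330)):
    print(b[:2],at('wrist',*b[2],.105,s),b[2])
E
```

```text
ee_pos: [0.5445, -0.0226, 0.141]
ee_pos: [0.5125, -0.1271, 0.2036]
ee_pos: [0.4467, -0.3382, 0.2031]
ee_pos: [0.4313, -0.3783, 0.1393]
ee_pos: [0.4346, -0.3822, 0.1445]
[ 0.43455957 -0.38215698  0.14450396]
('yellow', 23) [ 0.449 -0.247] (np.float64(156.5), np.float64(188.0))
('yellow', 43) [ 0.4427 -0.2416] (np.float64(151.3), np.float64(195.3))
('blue', 4924) [ 0.4718 -0.2647] (np.float64(174.0), np.float64(160.5))
('blue', 357) [ 0.4339 -0.3823] (np.float64(321.0), np.float64(206.2))
```

```bash
(python3 -m crank '[-0.5,0,-35,0,40, 0,0,-34,0,40, 0,0,-27,0,40, 0,0,0,0,40, 0,0,0,0,40]'; python3 -m crank '[0,0,0,0,25, 0,0,0,0,8, 0,0,0,0,8, 0,0,0,0,8, 0,0,0,0,8]'; python3 -m crank '[0,0,5,0,8, 0,0,30,0,8, 0,0,45,0,8, 0,0,45,0,8, 0,0,30,0,8]'; python3 -m crank '[0,0,0,0,8, 0,0,0,0,8]') | grep -E 'ee_|gap|ft'
S='import sys;from h import *;snap("wrist",sys.argv[1])'
python3 -c "$S" t5; python3 -m crank '[14,25,0,0,8, 0,0,0,0,8]' >/dev/null; python3 -c "$S" t6; python3 -m crank '[20,36,0,0,8, 0,0,0,0,8]' >/dev/null; python3 -c "$S" t7;  python3 -m crank '[20,36,0,0,8, 0,0,0,0,8]'|grep ee; python3 -c "$S" t8; python3 inhand.py t5 t6 t7 t8; python3 - <<'E'
import cv2,numpy as np
np.set_printoptions(linewidth=250)
for a in (['t1','t2','t3','t4','w22','w23'],['t5','t6','t7','t8']):
    g=[cv2.GaussianBlur(cv2.imread(f'pics/{n}.png'),(3,3),0).astype(float) for n in a]; sd=np.std(g,0).sum(2).astype(int)
    for u in (315,318,321,324): print(u,sd[192:214,u])
E
```

```text
ee_pos: [0.4338, -0.3822, 0.048]
ft_force: [-0.6, 0.3, 0.3]
finger_gap: 0.0399
ee_pos: [0.4342, -0.383, 0.0492]
ft_force: [-0.3, 0.6, 7.6]
finger_gap: 0.0101
ee_pos: [0.4338, -0.3824, 0.2058]
ft_force: [1.6, -0.4, -0.5]
finger_gap: 0.0103
ee_pos: [0.433, -0.3815, 0.2028]
ft_force: [-0.1, 0.5, -0.4]
finger_gap: 0.0102
ee_pos: [0.4874, -0.282, 0.201]
0.046 (np.float64(321.0), np.float64(202.9)) w 15.1 []
0.04 (np.float64(321.0), np.float64(205.2)) w 15.5 [318, 319, 320, 321, 322]
0.034 (np.float64(321.0), np.float64(207.5)) w 15.9 [316, 317, 318, 319, 320, 321, 322, 323, 324]
0.028 (np.float64(321.0), np.float64(210.0)) w 16.3 [316, 317, 318, 319, 320, 321, 322, 323, 324, 325]
0.02 (np.float64(321.0), np.float64(213.5)) w 16.9 [315, 316, 317, 318, 319, 320, 321, 322, 323, 324, 325]
0.01 (np.float64(321.1), np.float64(218.2)) w 17.7 [315, 316, 317, 318, 319, 320, 321, 322, 325, 326, 327]
0 (np.float64(321.1), np.float64(223.5)) w 18.5 [314, 315, 316, 317, 318, 319, 320, 321, 322, 323, 324, 325, 326, 327]
-0.01 (np.float64(321.2), np.float64(229.2)) w 19.5 [295, 314, 315, 316, 317, 318, 319, 320, 321, 322, 323, 324, 325, 326, 327]
315 [179 173 159 139 109  81  70  67  65  64  61  47  25  21  17  12   8   7   7   6   6   5]
318 [190 189 190 187 168 141 109  75  63  60  44  26  13   7   5   4   4   4   4   4   5   4]
321 [174 174 180 184 181 174 152 110  74  56  39  21  10   5   4   5   5   4   5   5   5   6]
324 [191 171 159 158 157 149 132 111  87  78  77  63  43  25  13   6   5   5   5   5   6   8]
315 [198 187 174 166 156 129 103 102 107 108 101  88  70  51  36  27  21  17  16  15  15  13]
318 [156 181 199 199 180 147 110  91  86  76  59  37  21  12  10   9   9   9  10  10  10   9]
321 [183 191 196 188 161 132 112  99  87  73  55  34  19  11   8   9   9   9   9   9   9  10]
324 [204 203 196 181 159 138 126 123 117 108  93  68  41  23  14  11  10  10  11  10  10  10]
```

```bash
(python3 -m crank '[10,24,0,0,8, 17,40,0,0,8, 17,40,0,0,8, 17,40,0,0,8, 17,40,0,0,8]';python3 -m crank '[17,40,0,0,8, 15,37,0,0,8, 0,0,0,0,8, 0,0,0,0,8, 0,0,-20,0,8]';python3 -m crank '[0,0,0,0,8, 0,0,0,0,8, 0,0,0,0,8, 0,0,0,0,8]') | grep ee; cat > mapp.py <<'E'
from rect import *
import sys,json
np.set_printoptions(linewidth=250)
n=sys.argv[1]; x0,y0=map(float,sys.argv[2:4])
s,im=snap('wrist',n); print(s['ee_pos']); json.dump([list(s['ee_pos']),list(s['tcp_rot'])],open(n+'.json','w'))
q=cv2.cvtColor(rectify(im,s,.13,y1=.12,y0=-.08,x1=.66),cv2.COLOR_RGB2GRAY)
for x in np.arange(x0+.014,x0-.012,-.002): print(x.round(4),q[int(round((.66-x)*2000)),int((.12-y0-.02)*2000):int((.12-y0+.02)*2000):3]//10)
E
python3 mapp.py w25 .5945 -.0216
```

```text
ee_pos: [0.5653, -0.101, 0.2015]
ee_pos: [0.5991, -0.0261, 0.184]
ee_pos: [0.5975, -0.0245, 0.1828]
[ 0.59748409 -0.02447675  0.18277846]
0.6085 [23 24 23 24 24 23 24 24 24 24 24 24 24 24 24 24 24 24 24 24 24 24 24 23 17 16 16]
0.6065 [23 24 24 24 24 24 24 24 24 24 23 24 23 24 23 24 24 23 24 24 23 24 24 23 18 16 16]
0.6045 [24 24 23 23 23 24 24 23 24 24 24 23 23 23 23 23 24 24 24 23 23 24 23 23 18 16 16]
0.6025 [23 23 24 23 24 24 24 24 23 23 22 22 22 22 22 21 22 23 23 23 24 23 24 23 17 15 15]
0.6005 [24 24 24 23 23 24 24 24 23 18 16 17 17 20 23 23 17 19 23 24 24 23 24 23 18 15 15]
0.5985 [23 23 23 23 23 24 23 23 19 12 11 13 14 15 17 17 12 12 18 23 24 24 23 23 18 15 15]
0.5965 [23 23 23 23 24 23 23 23 15 11 11 11 11 11 11 11 11 11 15 22 24 23 23 23 18 15 15]
0.5945 [23 23 24 23 23 24 23 22 15 11 11 11 11 12 12 12 13 12 14 22 23 23 24 23 18 16 15]
0.5925 [24 23 23 23 23 23 24 23 17 11 11 11 11 11 11 12 12 12 14 20 23 23 23 23 18 15 15]
0.5905 [22 21 22 24 23 23 23 23 20 13 11 11 11 11 11 12 12 12 12 17 23 23 23 23 17 14 15]
0.5885 [17 17 20 21 22 23 23 22 17 15 13 12 11 11 11 12 12 12 12 15 22 23 23 23 15 10 11]
0.5865 [16 16 16 16 18 21 20 17 16 16 15 13 11 11 11 12 12 12 12 15 22 23 23 23 15 10 10]
0.5845 [16 16 17 16 16 16 16 16 16 16 15 13 11 11 12 12 12 12 12 14 20 23 23 21 14 10 10]
0.5825 [16 16 16 16 16 16 16 16 16 16 15 12 11 11 12 12 13 12 12 12 14 17 17 16 12 10 10]
```

```bash
(python3 -m crank '[0,2.8,-3,0,8, 0,0,0,0,8, 0,0,0,0,8, 0,0,0,0,8]'; python3 -m crank '[0,0,-2,0,8, 0,0,0,0,8, 0,0,0,0,8]';python3 -m crank '[0,0,-1.5,0,8, 0,0,0,0,8, 0,0,0,0,8]') | grep -E 'ee|ft'; python3 mapp.py w26 .5945 -.0216 | tail -9
```

```text
ee_pos: [0.5971, -0.0206, 0.179]
ft_force: [-0.3, 0.3, 0.6]
ee_pos: [0.597, -0.0208, 0.1769]
ft_force: [-0.3, -0.8, -0.5]
ee_pos: [0.597, -0.0208, 0.1754]
ft_force: [0.5, -0.2, -0.1]
0.5985 [23 23 23 23 23 23 23 23 18 11 11 13 15 19 18 13 11 12 19 23 23 23 23 23 17 15 15]
0.5965 [23 23 23 23 23 23 23 22 14 11 11 12 12 13 13 12 11 11 15 23 23 24 23 23 18 15 15]
0.5945 [23 23 23 23 23 23 23 22 14 11 11 11 12 12 12 12 12 11 15 22 23 23 23 23 18 15 15]
0.5925 [23 23 23 24 23 23 23 21 13 11 11 11 12 12 12 12 12 12 17 23 23 23 23 23 18 15 16]
0.5905 [21 21 23 23 23 23 21 18 14 12 11 11 12 12 12 12 12 15 21 23 23 23 23 22 15 14 15]
0.5885 [16 17 20 20 20 19 17 16 15 12 11 11 12 12 13 12 13 18 23 23 23 23 23 22 13 10 13]
0.5865 [16 16 16 16 16 16 16 16 14 12 11 11 12 12 13 12 13 19 23 23 22 22 22 22 13 10 14]
0.5845 [16 16 16 16 16 16 16 16 14 12 11 11 12 12 12 11 12 15 22 20 16 16 17 19 13 11 14]
0.5825 [16 16 16 16 16 16 16 16 14 12 11 11 11 12 11  7  7 12 16 17 16 16 16 16 12 10 13]
```

```bash
(python3 -m crank '[0.5,-0.6,0,0,8, 0,0,-1,0,8, 0,0,0,0,8, 0,0,0,0,8]'; python3 -m crank '[0,0,-1,0,8, 0,0,0,0,8, 0,0,0,0,8]';python3 -m crank '[0,0,-1,0,8, 0,0,0,0,8, 0,0,0,0,8]';python3 -m crank '[0,0,-1,0,8, 0,0,0,0,8, 0,0,0,0,8]') | grep -E 'ee|ft'
```

```text
ee_pos: [0.5975, -0.0214, 0.1744]
ft_force: [-0.5, 0.5, -0.4]
ee_pos: [0.5975, -0.0214, 0.1734]
ft_force: [-0.3, -0.1, 0.6]
ee_pos: [0.5975, -0.0214, 0.1724]
ft_force: [-0.1, 0.1, 0.6]
ee_pos: [0.5975, -0.0214, 0.1714]
ft_force: [0.1, -0.1, 0.1]
```

Past the rim without force. On down.

```bash
(python3 -m crank '[0,0,-2,0,8, 0,0,-2,0,8, 0,0,0,0,8, 0,0,-2,0,8, 0,0,0,0,8]'; python3 -m crank '[0,0,-3,0,8, 0,0,0,0,8, 0,0,-3,0,8, 0,0,0,0,8]';python3 -m crank '[0,0,-3,0,8, 0,0,0,0,8, 0,0,-3,0,8, 0,0,0,0,8]') | grep -E 'ee|ft'
```

```text
ee_pos: [0.5974, -0.0214, 0.1652]
ft_force: [0.2, 0.6, -0.4]
ee_pos: [0.5972, -0.0213, 0.159]
ft_force: [-0.2, -0.8, 0.3]
ee_pos: [0.5973, -0.0214, 0.1531]
ft_force: [-0.1, -1.0, -0.5]
```

```bash
(python3 -m crank '[0,0,-3,0,8, 0,0,0,0,8, 0,0,-3,0,8, 0,0,0,0,8]'; python3 -m crank '[0,0,-3,0,8, 0,0,0,0,8, 0,0,-2,0,8, 0,0,0,0,8]') | grep -E 'ee|ft'
```

```text
ee_pos: [0.5973, -0.0214, 0.1471]
ft_force: [0.4, 0.6, -0.3]
ee_pos: [0.5974, -0.0214, 0.1422]
ft_force: [-0.2, -0.1, -1.0]
```

```bash
(python3 -m crank '[0,0,-1,0,8, 0,0,0,0,8, 0,0,0,0,18, 0,0,0,0,28, 0,0,0,0,28]'; python3 -m crank '[0,0,20,0,28, 0,0,40,0,28, 0,0,0,0,28, -20,0,0,0,45, 0,0,0,0,45]';python3 -m crank '[0,0,0,0,45, 0,0,0,0,45, 0,0,0,0,45, 0,0,0,0,45]') | grep -E 'ee|ft'; python3 mapp.py w27 .5945 -.0216 | head -1; python3 meas2.py w11 w27; python3 meas.py w11 w20 w27;  python3 -m crank '[-12,-30,0,0,45, -16,-45,0,0,45, -16,-45,0,0,45, -16,-45,0,0,45, -16,-45,0,0,45]' | grep ee; python3 -m crank '[-16,-45,0,0,45, 0,-45,0,0,45, 0,0,0,0,45]' | grep ee; python3 - <<'E'
from blobs import *
_,im=snap('top','top28')
for b in blobs(im): print(*b)
_,a=snap('side','side28'); h=cv2.cvtColor(a,cv2.COLOR_RGB2HSV)
m=cv2.inRange(h[130:165,290:350],(7,150,120),(18,255,255)); k,_,st,ce=cv2.connectedComponentsWithStats(m); i=1+st[1:,4].argmax(); print(st[i],ce[i]+[290,130])
for b in blobs(a,(285,100,350,160)): print(b)
L=lambda n:cv2.cvtColor(cv2.imread(f'pics/{n}.png'),cv2.COLOR_BGR2GRAY).astype(np.float32)
for n,ref in (('side28','side20'),('side28','side11')):
  for (y0,y1,x0,x1) in ((165,186,300,345),):
    A,B=L(ref)[y0:y1,x0:x1],L(n)[y0:y1,x0:x1]; cc,W=cv2.findTransformECC(A,B,np.eye(2,3,dtype=np.float32),0,(3,200,1e-6),None,1); print(ref,W[:,2],cc)
for nm,p in dict(p1=(.543,.0625),p0=(.543,-.0216),p2=(.595,-.0214)).items(): print(nm,'cap top expected: side',pj('side',[*p,.195]).round(1),'top',pj('top',[*p,.195]).round(1))
E
```

```text
ee_pos: [0.5976, -0.0214, 0.1416]
ft_force: [0.6, 1.0, 0.4]
ee_pos: [0.5751, -0.0209, 0.2012]
ft_force: [0.2, 0.1, -1.1]
ee_pos: [0.578, -0.0215, 0.2012]
ft_force: [0.5, 0.5, -0.1]
[ 0.5779776  -0.02146468  0.2012017 ]
w11 slide 0.612 [ 0.084  -0.0395]
w11 slide 0.616 [ 0.0835 -0.04  ]
rail [ 0.089 -0.046]
('red', 554) [0.4917 0.0207]
p3 334 [0.5929 0.065 ]
p2 379 [ 0.5938 -0.0222]
p0 605 [ 0.5428 -0.0206]
p1 816 [0.5421 0.063 ]
w27 slide 0.612 [ 0.0835 -0.04  ]
w27 slide 0.616 [ 0.0835 -0.0395]
rail [ 0.0885 -0.0465]
('red', 417) [ 0.4936 -0.0218]
('red', 405) [0.492  0.0154]
p3 566 [0.5941 0.0632]
p2 1225 [ 0.5906 -0.0206]
p0 1266 [ 0.5402 -0.0214]
p1 1299 [0.5396 0.0646]
w11 L 0.079 0.014 R -0.036 0.009 W 0.115 B 0.6135 0.112
w20 L 0.078 0.011 R -0.037 0.016 W 0.115 B 0.6135 0.113
w27 L 0.0785 0.008 R -0.036 -0.091 W 0.1145 B 0.613 0.251
ee_pos: [0.501, -0.2331, 0.2015]
ee_pos: [0.4858, -0.3284, 0.2018]
red 121 (np.float64(343.9), np.float64(194.1))
red 27 (np.float64(279.1), np.float64(202.6))
red 68 (np.float64(265.9), np.float64(225.6))
orange 111 (np.float64(264.5), np.float64(193.4))
yellow 59 (np.float64(352.0), np.float64(243.4))
blue 51 (np.float64(437.2), np.float64(155.2))
blue 26 (np.float64(279.0), np.float64(181.7))
blue 30 (np.float64(245.6), np.float64(202.6))
blue 683 (np.float64(348.4), np.float64(231.4))
[ 26   9  10  22 139] [320.52517986 150.77697842]
('red', 34, (np.float64(309.0), np.float64(141.7)))
('orange', 127, (np.float64(320.5), np.float64(149.9)))
('blue', 44, (np.float64(310.1), np.float64(133.9)))
('blue', 56, (np.float64(330.7), np.float64(140.6)))
side20 [-0.01802873 -0.1684573 ] 0.9681924585345932
side11 [ 0.00267646 -0.02998344] 0.9864862679264594
p1 cap top expected: side [309.7 131.9] top [244.6 202.3]
p0 cap top expected: side [309.1 138.3] top [278.3 202.1]
p2 cap top expected: side [330.5 137.8] top [278.2 181.4]
```

```bash
python3 - <<'E'
from h import *
im=cv2.imread('pics/side28.png'); h=cv2.cvtColor(im,cv2.COLOR_BGR2HSV)
for n,u in (('p1',310),('p0',309),('p2',331)): print(n,[(v,int(h[v,u,0]),int(h[v,u,1]),int(h[v,u,2])) for v in range(126,150,1)])
for n,p in dict(p1=(.543,.0625),p0=(.543,-.0216),p2=(.595,-.0214)).items(): print(n,[pj('side',[*p,z]).round(1)[1] for z in (.2,.195,.18,.13)])
E
```

```text
p1 [(126, 99, 194, 105), (127, 99, 181, 107), (128, 99, 189, 109), (129, 99, 183, 107), (130, 97, 201, 99), (131, 106, 201, 189), (132, 107, 202, 227), (133, 107, 195, 199), (134, 107, 196, 172), (135, 108, 182, 161), (136, 107, 194, 155), (137, 122, 101, 134), (138, 176, 155, 184), (139, 2, 194, 199), (140, 1, 207, 165), (141, 1, 197, 159), (142, 1, 204, 149), (143, 179, 189, 144), (144, 1, 199, 136), (145, 1, 149, 137), (146, 10, 23, 167), (147, 70, 16, 193), (148, 67, 17, 193), (149, 9, 45, 163)]
p0 [(126, 98, 181, 110), (127, 99, 188, 107), (128, 101, 174, 110), (129, 101, 164, 109), (130, 99, 176, 107), (131, 104, 204, 156), (132, 107, 197, 194), (133, 108, 180, 183), (134, 108, 175, 165), (135, 108, 177, 154), (136, 108, 180, 154), (137, 131, 90, 127), (138, 178, 156, 193), (139, 2, 195, 204), (140, 0, 197, 171), (141, 0, 188, 159), (142, 1, 213, 145), (143, 0, 198, 143), (144, 1, 207, 134), (145, 2, 164, 137), (146, 0, 25, 162), (147, 72, 13, 194), (148, 71, 14, 195), (149, 8, 44, 156)]
p2 [(126, 100, 192, 105), (127, 100, 191, 107), (128, 99, 181, 104), (129, 99, 196, 104), (130, 99, 183, 107), (131, 100, 150, 112), (132, 100, 147, 113), (133, 100, 161, 111), (134, 101, 157, 114), (135, 99, 162, 110), (136, 98, 145, 107), (137, 107, 161, 185), (138, 107, 175, 225), (139, 108, 187, 209), (140, 107, 208, 178), (141, 106, 206, 166), (142, 107, 204, 161), (143, 106, 212, 149), (144, 106, 218, 146), (145, 107, 64, 143), (146, 56, 10, 177), (147, 48, 13, 194), (148, 98, 23, 178), (149, 107, 120, 161)]
p1 [np.float64(130.0), np.float64(131.9), np.float64(137.5), np.float64(156.0)]
p0 [np.float64(136.3), np.float64(138.3), np.float64(144.4), np.float64(164.2)]
p2 [np.float64(135.7), np.float64(137.8), np.float64(143.9), np.float64(163.7)]
```

Everything checks: the three caps are at their expected heights, the carrier's position matches its seated image, and the drift is in its socket. I hand in.

```bash
python3 -c "
from station import r
print(r.state()['clock'], r.sign_off())"
```

```text
the job is handed in; nothing more can be done
82.35 None
```

I handed the job in at 82 s; no verdict came back. By my checks the bolt is home, the carrier is seated, all three tubes are fully down in their pockets, and the drift is back in the stand. I had to reseat the carrier once, after a tube pressed on its rim and tipped it; the wash bottle and tape roll were left alone.

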